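# Set a pendulum angle gauge on a cooler's rounded fins

### The job

Lift the loose grey lid off the gauge's case by its knob and set it down upright on a clear bit of the bench. Then take out the pendulum angle gauge, rest its foot across the top of the round-finned cooler, bearing lightly, and rock it there until the swinging pointer settles on the black mark on the dial's rim, and finish still holding it so, without letting go, so that I can scribe the angle. Do not press hard, and leave the other things on the bench where they are.

Things in the scene. Friction and masses are not known exactly. Their poses are not given: they have to be found in the camera images.
- case: black case base, fixed to the bench, a flat plate 76 (x) x 128 (y) x 6 mm with a low upright wall (54 x 106 mm outside, 46 x 98 mm inside, top 22 mm above the bench) in which the gauge stands under the lid. Origin: centre of its underside, on the bench; z up.
- lid: grey deep lid, a loose box open below, 70 (x) x 122 (y) x 128 mm tall with 4 mm walls, plus a black knob on top. It stands over the case's wall on its base plate (4 mm play all round) and hides the gauge; it must rise about 125 mm to clear the gauge. Weighs about 0.22 kg. Origin: centre of its open lower rim; z up.
- lid_knob (a point): point on the axis of the lid's upright black knob, at the height to grip: 154 mm above the lid's lower rim, 26 mm above its flat top. The knob is a cylinder 24 mm across and 44 mm tall. Axes as the lid's.
- gauge: pendulum angle gauge, aluminium, about 0.28 kg, 118 mm tall, standing in the case under the lid. Flat foot 34 (x) x 84 (y) x 10 mm; above it an upright round dial 72 mm across, 18 mm thick, its centre 46 mm above the underside, its white face looking to the gauge's +x; on top a wooden grip block. Origin: centre of the foot's underside; x out of the dial face, y along the foot's length, z up the gauge.
- gauge_grip (a point): centre of the height to grip on the gauge's wooden grip block, 102 mm above the foot's underside. The block is 16 mm (x) by 30 mm (y), from 82 to 118 mm above the underside. Axes as the gauge's.
- gauge_foot (a point): centre of the underside of the gauge's foot (the same point as the gauge's origin). Axes as the gauge's.
- pointer (a joint): angle (rad) of the swinging pointer about the gauge's x axis through the dial's centre, damped. 0: along the gauge's z; positive: its tip leans to the gauge's -y. Its weight hangs below the pivot, so when it has settled (about 1 s) its tip points straight up whatever the gauge's lean.
- pointer_tip (a point): tip of the pointer, 24 mm from its pivot (the centre of the dial); its z axis points along the pointer to the tip.
- mark (a joint): angle (rad) of the black mark about the same axis, same zero and sign as the pointer. It is stiffly set, between 0.15 and 0.40, and stays where it is. The pointer settles on it when the gauge leans about its own x axis by minus this angle (its top towards the gauge's +y).
- mark_tip (a point): centre of the mark, a black tab 5 mm wide and 10 mm long on the dial's rim, 31 mm from the pivot, standing 7 mm forward of the rim so that it shows from above too; its z axis points outward from the pivot through the mark.
- board: green circuit board, 150 (x) x 120 (y) mm, fixed to the bench on stand-offs, its top 10 mm up, with low parts on it (up to 30 mm tall) and the cooler in its middle. Origin: centre of its underside at the bench; z up; x along the cooler's ridge.
- cooler_top (a point): middle of the top line of the cooler, 100 mm above the bench. The cooler is a row of round aluminium fins, together a lying cylinder 80 mm across (axis along this point's x, 40 mm below this point) and 70 mm long. It sits on springs and sinks straight down a little when leant on.
- cooler (a joint): how far the cooler is pressed down, m: 0 free, 0.008 bottomed. It starts to give at about 1 N and takes another 1 N for each mm (about 9 N to bottom).
- spool: white reel, 48 mm across, 40 mm tall; bystander, to be left alone. Origin: centre of its underside.
- tape: yellow tape roll lying flat, 90 mm across, 24 mm tall; bystander, to be left alone. Origin: centre of its underside.
- driver: screwdriver lying down, 170 mm long; bystander, to be left alone. Origin: a point on its underside.
- esd_brush: cleaning brush lying down, 160 mm long; bystander, to be left alone. Origin: a point on its underside.
- can: spray can, 52 mm across, 160 mm tall; bystander, to be left alone. Origin: centre of its underside.
- cup: white mug, 72 mm across, 80 mm tall; bystander, to be left alone. Origin: centre of its underside.
- flux: small amber jar, 36 mm across, 55 mm tall; bystander, to be left alone. Origin: centre of its underside.
Mind the look-alikes: they are no part of the job. Several things have the shape of the case; the one meant has the colours described above.

How it is judged:
By the outcome, as a careful person would: the job done as asked, in the order asked, and still so for the second after the job is handed in, while the arm keeps its last pose, push and grip.
It also fails if it takes over 72 s, if anything falls off the work surface, if the arm or the gripper's body presses on something with over 40 N, if the wrist force passes 120 N, or if a joint passes its speed limit or range.

### The arm

A 6-joint arm with a two-finger parallel gripper is mounted at the origin on the work surface. World frame = base frame: x ahead of the robot, y to its left, z up, the work surface at z = 0. Lengths are in mm, angles in rad, forces in N, time in s.
With the tool pointing down it reaches from about 350 to 775 mm from the base axis. Payload 7.3 kg.
Tool frame: the origin (TCP) lies at the very end of the fingers, on their centre line; the grasp point (between the pads) lies 19 mm behind it; z points along the fingers, y is the line along which they close (so a half turn about z gives the same grasp; the last joint's range is limited). The gripper opens to 92 mm and grips with 3 to 60 N. Pads are 19 mm wide; open, the fingers measure 130 mm over their backs; the gripper's body (75 mm by 190 mm) begins 47 mm behind the grasp point.
Start: joints at [-1.322, 0.342, 1.524, -0, 1.275, -0.146], TCP at [201.952, -484.627, 194.941] pointing down, gripper open.
Joint ranges: [-2.53, 2.53], [-0.77, 2.02], [0.04, 2.7], [-1, 4.14], [0.28, 2.66], [-3.11, 3.11]. Speed limits (rad/s): [2.57, 2.57, 3.14, 3.14, 3.14, 3.14].

### API

Orientations are given as [roll, pitch, yaw] about the fixed x, y, z axes, in that order (R = Rz(yaw) Ry(pitch) Rx(roll)).
In Python, from plant import bot gives the robot as it stands.
- The arm moves only by the tool jog_arm, never from a script. Its argument "targets" is a list of rows, each an object with "xyz": the shift along the tool's x, y, z as a fraction of full scale, a list of three; "spin": the turn about the tool's z as a fraction of full scale. In form: [{"xyz": [x, y, z], "spin": spin}, ...]. A call has exactly 10 rows; each row shifts and turns the commanded pose from where the row before left it, along the tool's axes as they then stand; what a row does not reach is not made up. Full scale, the value 1, is 80 mm for a shift and 0.1 rad for a turn. A row lasts 1/8 s, in which the tool goes at most 62.5 mm and 10.7 degrees, less where a joint would pass 70% of its speed; a pose out of reach is approached as far as the arm can. A call with a number of a shift or a turn outside -1 to 1 is refused whole. A call with a gripper value outside its range is refused whole. "gripper" is the opening in per cent of the stroke, from 0 (shut) to 100 (fully open), set as the call begins (left out, the last holds). The fingers move at their own pace and stop on an object; the grip force is fixed at half the most. Time passes only in rows, so rows that do not move let the fingers close, or fill a call up. It gives the time, the measured TCP pose, the force, the opening and the grip force at its end, in the units of the state.
- bot.get_obs(): the state, without advancing time (a new reading comes with each control period).
- bot.capture(name): name is "side" or "top"; returns the picture (400x640x3 uint8, blue, green, red); there is no depth.
- bot.get_calibration(name): a dict with "vfov" (degrees; the focal length in pixels is half the picture's height over the tangent of half this angle, whatever the lens; pixels are square), "cx", "cy" (the principal point, pixels), "eye" and "rotation" of the camera in the world. Camera axes: x right, y down, z forward; pixel columns grow to the right and rows downward; lengths in mm; the calibration is good to about 2 mm. A picture is of the moment at which its call begins. get_calibration takes no time and is no camera call.
- bot.close_job(): hands the job in; it is judged then, once.
The state is a dict: "time": time; "joint_positions": joint angles; "dq": joint speeds; "tau": joint torques, N m; "tool_pos": TCP position; "tcp_rot": TCP orientation; "contact_force": force on the tool from outside, world axes, zero at the start; "moment": the same for the moment, N m; "grip_width": finger opening in mm; "finger_force": force on a finger pad.
Only numpy, scipy, OpenCV 4.12 (cv2) and the standard library are available. Lean on these libraries where they do the work, as an engineer would, in place of code of your own. Each camera call takes 0.05 s, during which the arm holds its last target. There are 200 camera calls.

## Working session

There is one attempt and no reset: what is moved stays moved. The work goes in short steps, Python scripts to look and compute and a tool call to move; the robot and the scene stay as the last step left them, time stands still between calls to the robot, and variables do not carry over. Pictures are saved under pics/ and viewed, at most 10 in all, crops included, and the job is handed in when it is done.

Besides the shell and the picture viewer there is one more tool, called after "Request:" by a JSON object that holds its "op" and its "data", one argument or row to a line. jog_arm: Moves the arm, as the interface text tells. Shift numbers are shares of 80 mm and turn numbers shares of 0.1 rad, none past 1 either way. Its arguments: {"type":"object","properties":{"targets":{"type":"array","items":{"type":"object","properties":{"xyz":{"type":"array","items":{"type":"number"}},"spin":{"type":"number"}}}},"gripper":{"type":"number"}},"required":["targets"]}

```bash
mkdir -p pics; ls
python3 - <<'E'
from plant import bot
import cv2
o=bot.get_obs();print(o)
for n in("top","side"):
    print(n,bot.get_calibration(n)); cv2.imwrite(f"pics/{n}0.png",bot.capture(n))
E
```

```text
pics
{'time': 0.0, 'joint_positions': array([-1.32202474e+00,  3.42729647e-01,  1.52501935e+00,  1.29645493e-05,
        1.27540237e+00, -1.46002479e-01]), 'dq': array([ 4.70912135e-04, -2.02199160e-05,  3.27525439e-04,  4.79038571e-04,
       -5.53950184e-04,  1.14703937e-04]), 'tau': array([-2.56800176e-04, -4.31243527e+01, -2.44215167e+01,  7.18415016e-02,
        5.61663124e-02, -1.28603292e-04]), 'tool_pos': array([ 201.8241762 , -484.16019633,  194.2405997 ]), 'tcp_rot': array([-3.14005234e+00, -2.39032309e-04,  3.94770101e-01]), 'contact_force': array([ 0.29306447, -0.24225791,  0.0797435 ]), 'moment': array([-0.0212322 ,  0.01058233, -0.01749346]), 'finger_force': 0.0, 'grip_width': 91.53540296537693}
top {'vfov': 50.09969952011076, 'cx': 318.1382492608261, 'cy': 203.76684993248236, 'eye': array([ 343.87535322,   10.30054375, 1598.6265171 ]), 'rotation': array([-2.98678736,  0.01131393, -1.57601171])}
side {'vfov': 48.99340146970943, 'cx': 323.60891183087125, 'cy': 198.57062195812534, 'eye': array([   6.50053699, -926.00642089,  825.01132398]), 'rotation': array([-2.14361533, -0.00810397, -0.54367706])}
```

View pics/top0.png

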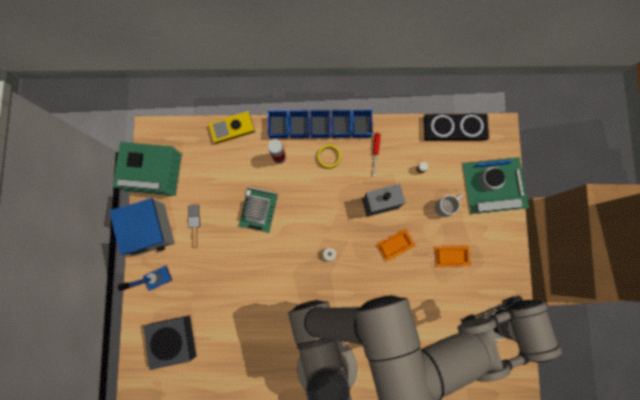

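View pics/side0.png

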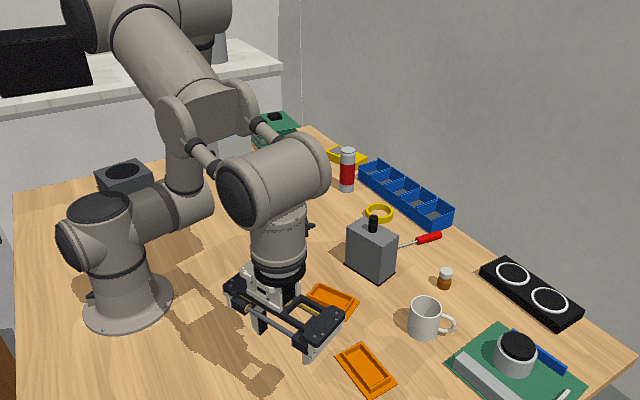

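The top view shows the grey lid at about (384,200) and the round-finned cooler on its board at about (258,210). In the side view the lid is at about (371,250), and the cooler is hidden behind the arm.

```bash
cat > h.py <<'E'
import numpy as np, cv2
from scipy.spatial.transform import Rotation as R
from plant import bot
def cam(n):
    c=bot.get_calibration(n); f=200/np.tan(np.radians(c['vfov']/2))
    return f,c['cx'],c['cy'],np.array(c['eye']),R.from_euler('xyz',c['rotation']).as_matrix()
def proj(n,P):
    f,cx,cy,e,M=cam(n); q=(np.atleast_2d(P)-e)@M
    return np.c_[cx+f*q[:,0]/q[:,2],cy+f*q[:,1]/q[:,2]]
def ray(n,uv):
    f,cx,cy,e,M=cam(n); return e,M@np.array([(uv[0]-cx)/f,(uv[1]-cy)/f,1])
def at(n,uv,z):
    e,d=ray(n,uv); return e+d*(z-e[2])/d[2]
E
python3 - <<'E'
from h import *
print(at("top",(384,200),128),at("top",(258,210),100),proj("side",[[0,0,0]]),proj("top",[[0,0,0]]))
o=bot.get_obs(); print(proj("side",o['tool_pos']))
i=cv2.imread("pics/top0.png")
a=cv2.resize(i[175:235,345:425],None,fx=5,fy=5,interpolation=cv2.INTER_CUBIC)
b=cv2.resize(i[180:240,220:300],None,fx=5,fy=5,interpolation=cv2.INTER_CUBIC)
s=cv2.resize(cv2.imread("pics/side0.png")[205:295,330:410],None,fx=3.33,fy=3.33)
cv2.imwrite("pics/c0.png",np.hstack([a,b]))
E
```

```text
[ 585.12788519 -203.34244037  128.        ] [556.98261739 239.19006344 100.        ] [[129.03721389 302.45794761]] [[326.59987565 368.11203045]]
[[284.39044876 357.75261108]]
```

View pics/c0.png

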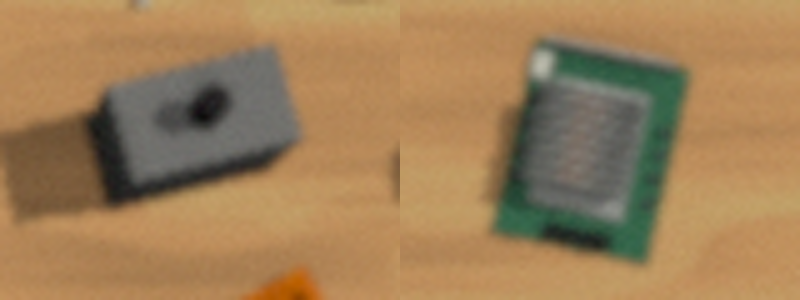

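Run:
```python
from h import *
L=np.array([[107,93],[276,47],[300,138],[132,186]])/5+[345,175]
P=np.array([at("top",p,128)for p in L]); print(P.round(1),P.mean(0)); d=P[1]-P[0]+P[2]-P[3]; print("long dir",np.arctan2(d[1],d[0]),np.linalg.norm(d)/2)
print("knob top",at("top",np.array([209,104])/5+[345,175],172))
B=np.array([[138,38],[289,68],[248,265],[92,235]])/5+[220,180]
P=np.array([at("top",p,10)for p in B]); print(P.round(1),P.mean(0)); d=P[0]-P[3]+P[1]-P[2]; print("x dir",np.arctan2(d[1],d[0]),np.linalg.norm(d)/2)
print("cooler mid",at("top",np.array([188,147])/5+[220,180],85))
# side: knob bottom/top
for uv,z in(((373,219),172),((371,234),128)): print(at("side",uv,z))
i=cv2.imread("pics/side0.png")
cv2.imwrite("pics/c1.png",cv2.resize(i[200:290,320:420],None,fx=6,fy=6,interpolation=cv2.INTER_CUBIC))
```

```text
[[ 608.2 -142.7  128. ]
 [ 640.  -261.5  128. ]
 [ 575.5 -275.9  128. ]
 [ 542.6 -158.5  128. ]] [ 591.56242852 -209.65272341  128.        ]
long dir -1.3034850156723354 122.3702531068954
knob top [ 592.21923054 -206.80805986  172.        ]
[[655.7 293.8  10. ]
 [631.8 179.1  10. ]
 [483.  208.3  10. ]
 [506.2 325.2  10. ]] [569.17865222 251.58115586  10.        ]
x dir -0.2002502239411227 152.2126457911563
cooler mid [561.29391079 242.95060339  85.        ]
[ 594.01573269 -209.08183323  172.        ]
[ 588.7871998  -212.49518168  128.        ]
```

View pics/c1.png

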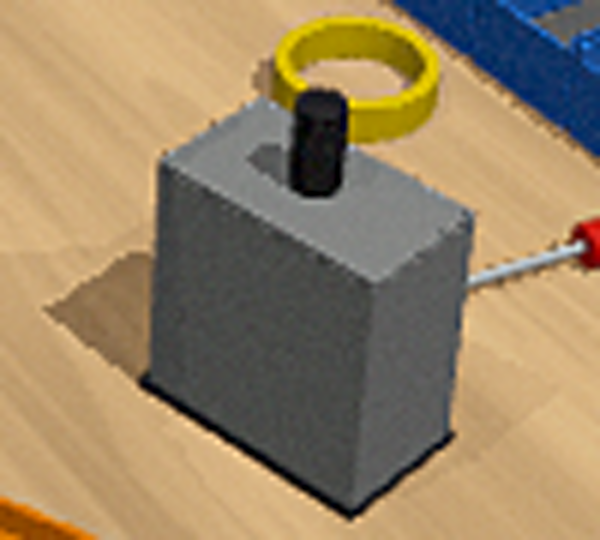

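The lid stands on its 6 mm plate, its knob at about (592,-208) mm, with its long side along yaw -1.30. The cooler ridge runs along yaw -0.20. I'll write a small planner that turns a target into rows.

```bash
cat >> h.py <<'E'
def plan(p,yaw,n=10,pad=True):
    "print rows (tool axes, full-scale fractions) from the measured pose to p,yaw in n rows"
    o=bot.get_obs(); a=np.array(o['tool_pos']); y=o['tcp_rot'][2]
    dy=(yaw-y+np.pi)%(2*np.pi)-np.pi; d=(np.array(p)-a)/n; s=-dy/n
    for k in range(n):
        M=R.from_euler('xyz',[np.pi,0,y]).as_matrix(); print((M.T@d/80).round(2).tolist(),round(s/.1,2)); y+=dy/n
E
python3 - <<'E'
from h import *
for uv,z in(((373.5,216.2),178),): print(at("side",uv,z))
print("knob top",at("top",np.array([209,104])/5+[345,175],178))
plan([592,-208,240],1.838,n=18)
E
```

```text
[ 597.12432599 -206.34036326  178.        ]
knob top [ 591.17476428 -205.8949606   178.        ]
[0.32, -0.07, -0.03] -0.8
[0.33, -0.05, -0.03] -0.8
[0.33, -0.02, -0.03] -0.8
[0.33, 0.01, -0.03] -0.8
[0.33, 0.03, -0.03] -0.8
[0.33, 0.06, -0.03] -0.8
[0.32, 0.09, -0.03] -0.8
[0.31, 0.11, -0.03] -0.8
[0.3, 0.14, -0.03] -0.8
[0.29, 0.16, -0.03] -0.8
[0.28, 0.18, -0.03] -0.8
[0.26, 0.2, -0.03] -0.8
[0.24, 0.22, -0.03] -0.8
[0.23, 0.24, -0.03] -0.8
[0.21, 0.26, -0.03] -0.8
[0.18, 0.28, -0.03] -0.8
[0.16, 0.29, -0.03] -0.8
[0.14, 0.3, -0.03] -0.8
```

Request:
{"op": "jog_arm", "data": {
  "targets": [
    {"xyz":[0.32,-0.07,-0.06],"spin":-0.8},
    {"xyz":[0.33,-0.05,-0.06],"spin":-0.8},
    {"xyz":[0.33,-0.02,-0.06],"spin":-0.8},
    {"xyz":[0.33,0.01,-0.06],"spin":-0.8},
    {"xyz":[0.33,0.03,-0.06],"spin":-0.8},
    {"xyz":[0.33,0.06,-0.06],"spin":-0.8},
    {"xyz":[0.32,0.09,-0.06],"spin":-0.8},
    {"xyz":[0.31,0.11,-0.05],"spin":-0.8},
    {"xyz":[0.3,0.14,-0.05],"spin":-0.8},
    {"xyz":[0.29,0.16,-0.05],"spin":-0.8}
  ]
}}

```text
time: 1.35
tool_pos: [419.4, -331.7, 240.2]
tcp_rot: [-3.141, -0.0, 1.197]
contact_force: [-0.3, -0.2, 0.4]
grip_width: 91.6
finger_force: 0.0
```

Request:
{"op": "jog_arm", "data": {
  "targets": [
    {"xyz":[0.28,0.18,0],"spin":-0.8},
    {"xyz":[0.26,0.2,0],"spin":-0.8},
    {"xyz":[0.24,0.22,0],"spin":-0.8},
    {"xyz":[0.23,0.24,0],"spin":-0.8},
    {"xyz":[0.21,0.26,0],"spin":-0.8},
    {"xyz":[0.18,0.28,0],"spin":-0.8},
    {"xyz":[0.16,0.29,0],"spin":-0.8},
    {"xyz":[0.14,0.3,0],"spin":-0.8},
    {"xyz":[0,0,0],"spin":0},
    {"xyz":[0,0,0],"spin":0}
  ]
}}

```text
time: 2.6
tool_pos: [591.2, -210.2, 240.1]
tcp_rot: [-3.14, -0.0, 1.834]
contact_force: [0.8, 0.6, 0.6]
grip_width: 92.0
finger_force: 0.0
```

Run:
```python
from h import *
o=bot.get_obs(); print(o['time'],o['tool_pos'],o['tcp_rot'])
i=bot.capture("side"); cv2.imwrite("pics/s1.png",i)
c=i[140:300,300:440]
print(proj("side",o['tool_pos']))
cv2.imwrite("pics/c2.png",cv2.resize(c,None,fx=3.7,fy=3.7,interpolation=cv2.INTER_CUBIC))
plan([592,-207,141],1.838,n=10)
```

```text
2.6 [ 591.1513245  -210.23670526  240.06432547] [-3.14047657e+00 -3.41736607e-04  1.83368193e+00]
[[374.24552709 197.16258697]]
[0.0, 0.0, 0.12] -0.0
[0.0, 0.0, 0.12] -0.0
[0.0, 0.0, 0.12] -0.0
[0.0, 0.0, 0.12] -0.0
[0.0, 0.0, 0.12] -0.0
[0.0, 0.0, 0.12] -0.0
[0.0, 0.0, 0.12] -0.0
[0.0, 0.0, 0.12] -0.0
[0.0, 0.0, 0.12] -0.0
[0.0, 0.0, 0.12] -0.0
```

View pics/c2.png

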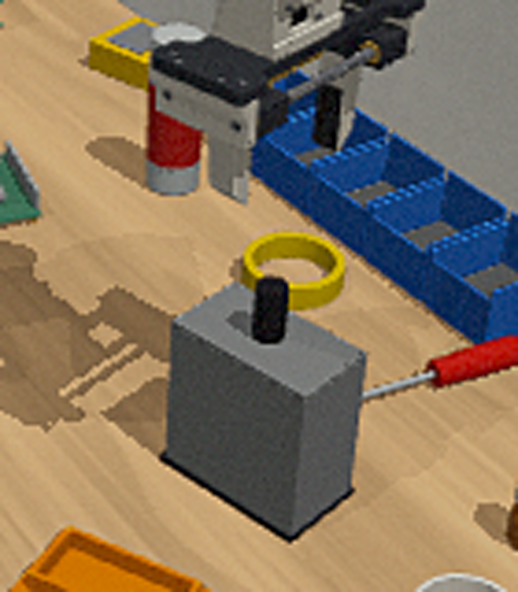

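The knob is centred at about (271,310) in the crop, and the fingertips are above it at about (240,200) and (335,150). I'll check that against the projected fingertips.

Run:
```python
from h import *
o=bot.get_obs(); t=o['tool_pos']; M=R.from_euler('xyz',o['tcp_rot']).as_matrix()
for n in("side",):
  for s in(-50,50): print(n,(proj(n,t+M@[0,s,0])-[300,140])*3.7)
print((proj("side",[[592,-207,178],[592,-207,134],[592,-207,240]])-[300,140])*3.7)
e,d=ray("side",(300+287/3.7,140+176/3.7)); 
k=(t-e)@d/(d@d); print("nearest to tip mid",e+k*d, t)
```

```text
side [[227.01793576 240.91686454]]
side [[320.05130202 183.48633511]]
[[266.54808316 284.57862863]
 [262.31653903 335.53302312]
 [272.82519466 208.99241108]]
nearest to tip mid [ 603.66371833 -204.65309492  261.07894865] [ 591.06806069 -210.46772669  240.30328925]
```

Request:
{"op": "jog_arm", "data": {
  "targets": [
    {"xyz":[0,0,0.15],"spin":0},
    {"xyz":[0,0,0.15],"spin":0},
    {"xyz":[0,0,0.15],"spin":0},
    {"xyz":[0,0,0.15],"spin":0},
    {"xyz":[0,0,0.15],"spin":0},
    {"xyz":[0,0,0.15],"spin":0},
    {"xyz":[0,0,0.15],"spin":0},
    {"xyz":[0,0,0.15],"spin":0},
    {"xyz":[0,0,0.03],"spin":0},
    {"xyz":[0,0,0],"spin":0}
  ]
}}

```text
time: 3.9
tool_pos: [591.8, -210.0, 142.2]
tcp_rot: [3.142, 0.0, 1.835]
contact_force: [-0.3, 0.1, 0.6]
grip_width: 92.0
finger_force: 0.0
```

Run:
```python
from h import *
i=bot.capture("side")
cv2.imwrite("pics/c3.png",cv2.resize(i[180:280,320:440],None,fx=5,fy=5,interpolation=cv2.INTER_CUBIC))
```

```text
(no output)
```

View pics/c3.png

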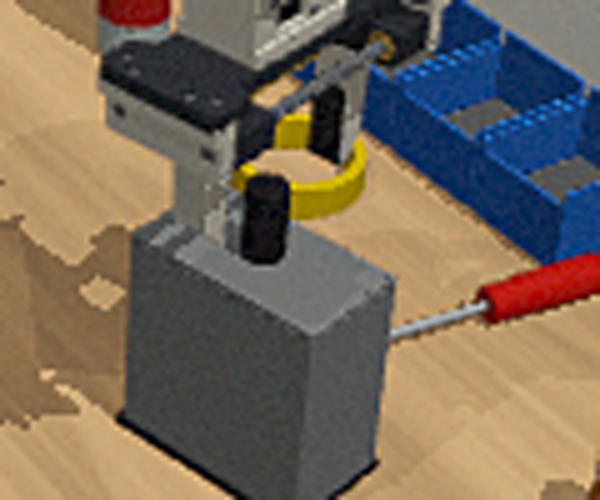

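The left fingertip is at about (215,235), just above the lid's top, and the knob (265,220) is between the pads. I'll close on it.

Request:
{"op": "jog_arm", "data": {
  "targets": [
    {"xyz":[0,0,0]},
    {"xyz":[0,0,0]},
    {"xyz":[0,0,0]},
    {"xyz":[0,0,0]},
    {"xyz":[0,0,0]},
    {"xyz":[0,0,0]},
    {"xyz":[0,0,0]},
    {"xyz":[0,0,0]},
    {"xyz":[0,0,0]},
    {"xyz":[0,0,0]}
  ],
  "gripper": 0
}}

```text
invalid input
```

Request:
{"op": "jog_arm", "data": {
  "targets": [
    {"xyz":[0,0,0],"spin":0},
    {"xyz":[0,0,0],"spin":0},
    {"xyz":[0,0,0],"spin":0},
    {"xyz":[0,0,0],"spin":0},
    {"xyz":[0,0,0],"spin":0},
    {"xyz":[0,0,0],"spin":0},
    {"xyz":[0,0,0],"spin":0},
    {"xyz":[0,0,0],"spin":0},
    {"xyz":[0,0,0],"spin":0},
    {"xyz":[0,0,0],"spin":0}
  ],
  "gripper": 0
}}

```text
time: 5.2
tool_pos: [591.9, -210.0, 142.2]
tcp_rot: [3.141, 0.0, 1.835]
contact_force: [0.6, 0.0, 0.7]
grip_width: 21.9
finger_force: 30.0
```

Request:
{"op": "jog_arm", "data": {
  "targets": [
    {"xyz":[0,0,-0.08],"spin":0},
    {"xyz":[0,0,-0.16],"spin":0},
    {"xyz":[0,0,-0.2],"spin":0},
    {"xyz":[0,0,-0.25],"spin":0},
    {"xyz":[0,0,-0.25],"spin":0},
    {"xyz":[0,0,-0.25],"spin":0},
    {"xyz":[0,0,-0.25],"spin":0},
    {"xyz":[0,0,-0.25],"spin":0},
    {"xyz":[0,0,-0.2],"spin":0},
    {"xyz":[0,0,0],"spin":0}
  ]
}}

```text
time: 6.45
tool_pos: [592.3, -210.2, 295.7]
tcp_rot: [3.139, 0.003, 1.835]
contact_force: [0.4, -0.3, -2.5]
grip_width: 21.8
finger_force: 30.0
```

Run:
```python
from h import *
i=bot.capture("side")
t=bot.capture("top")
cv2.imwrite("pics/s4.png",i);cv2.imwrite("pics/t4.png",t)
a=cv2.resize(i[110:310,310:440],None,fx=3,fy=3,interpolation=cv2.INTER_CUBIC)
cv2.imwrite("pics/c4.png",np.hstack([a,cv2.resize(t[140:280,290:390],(400,600))[:600,:400]]))
for uv in((320,205),(325,205),(315,215)): print(at("top",uv,6))
```

```text
[587.76939385  20.03816522   6.        ]
[587.63861897   1.21527762   6.        ]
[549.94399723  39.02111972   6.        ]
```

View pics/c4.png

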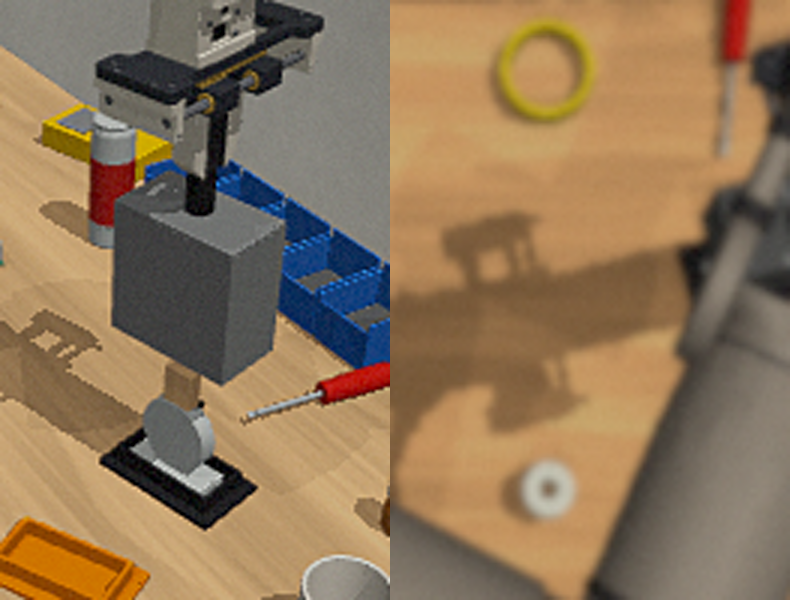

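The lid is clear. In the side crop the gauge stands in the case at (180,430) with its back to the camera, so its face looks to about yaw +0.27. The bench between the spool and the tape, around (585,5), is empty. I'll carry the lid there.

Request:
{"op": "jog_arm", "data": {
  "targets": [
    {"xyz":[0.15,0.04,0],"spin":0},
    {"xyz":[0.3,0.07,0],"spin":0},
    {"xyz":[0.36,0.08,0],"spin":0},
    {"xyz":[0.4,0.09,0],"spin":0},
    {"xyz":[0.4,0.09,0],"spin":0},
    {"xyz":[0.36,0.08,0],"spin":0},
    {"xyz":[0.3,0.07,0],"spin":0},
    {"xyz":[0.2,0.05,0],"spin":0},
    {"xyz":[0.14,0.04,0],"spin":0},
    {"xyz":[0,0,0],"spin":0}
  ]
}}

```text
time: 7.8
tool_pos: [584.3, 5.1, 293.3]
tcp_rot: [-3.142, 0.0, 1.836]
contact_force: [-0.2, -0.0, -3.0]
grip_width: 22.2
finger_force: 30.0
```

Request:
{"op": "jog_arm", "data": {
  "targets": [
    {"xyz":[0,0,0.1],"spin":0},
    {"xyz":[0,0,0.2],"spin":0},
    {"xyz":[0,0,0.25],"spin":0},
    {"xyz":[0,0,0.25],"spin":0},
    {"xyz":[0,0,0.25],"spin":0},
    {"xyz":[0,0,0.25],"spin":0},
    {"xyz":[0,0,0.25],"spin":0},
    {"xyz":[0,0,0.2],"spin":0},
    {"xyz":[0,0,0.12],"spin":0},
    {"xyz":[0,0,0.06],"spin":0}
  ]
}}

```text
time: 9.05
tool_pos: [584.4, 4.1, 138.5]
tcp_rot: [-3.141, 0.0, 1.834]
contact_force: [-0.0, 0.0, -1.6]
grip_width: 22.2
finger_force: 30.0
```

Request:
{"op": "jog_arm", "data": {
  "targets": [
    {"xyz":[0,0,0.02],"spin":0},
    {"xyz":[0,0,0.01],"spin":0},
    {"xyz":[0,0,0],"spin":0},
    {"xyz":[0,0,0],"spin":0},
    {"xyz":[0,0,0],"spin":0},
    {"xyz":[0,0,0],"spin":0},
    {"xyz":[0,0,0],"spin":0},
    {"xyz":[0,0,0],"spin":0},
    {"xyz":[0,0,0],"spin":0},
    {"xyz":[0,0,0],"spin":0}
  ]
}}

```text
time: 10.3
tool_pos: [584.4, 4.3, 136.5]
tcp_rot: [-3.142, 0.0, 1.835]
contact_force: [-0.3, -0.3, -2.4]
grip_width: 21.9
finger_force: 30.0
```

Request:
{"op": "jog_arm", "data": {
  "targets": [
    {"xyz":[0,0,0.01],"spin":0},
    {"xyz":[0,0,0.01],"spin":0},
    {"xyz":[0,0,0],"spin":0},
    {"xyz":[0,0,0],"spin":0},
    {"xyz":[0,0,0],"spin":0},
    {"xyz":[0,0,0],"spin":0},
    {"xyz":[0,0,0],"spin":0},
    {"xyz":[0,0,0],"spin":0},
    {"xyz":[0,0,0],"spin":0},
    {"xyz":[0,0,0],"spin":0}
  ]
}}

```text
time: 11.55
tool_pos: [585.2, 4.5, 135.9]
tcp_rot: [3.139, 0.001, 1.835]
contact_force: [0.2, 2.4, 5.5]
grip_width: 21.9
finger_force: 30.0
```

The lid is down and bearing on the bench. Release, then rise.

Request:
{"op": "jog_arm", "data": {
  "targets": [
    {"xyz":[0,0,0],"spin":0},
    {"xyz":[0,0,0],"spin":0},
    {"xyz":[0,0,0],"spin":0},
    {"xyz":[0,0,0],"spin":0},
    {"xyz":[0,0,0],"spin":0},
    {"xyz":[0,0,0],"spin":0},
    {"xyz":[0,0,-0.2],"spin":0},
    {"xyz":[0,0,-0.4],"spin":0},
    {"xyz":[0,0,-0.5],"spin":0},
    {"xyz":[0,0,-0.5],"spin":0}
  ],
  "gripper": 100
}}

```text
time: 12.8
tool_pos: [584.3, 4.4, 265.5]
tcp_rot: [3.14, 0.001, 1.835]
contact_force: [1.0, -0.8, 0.5]
grip_width: 91.7
finger_force: 0.0
```

Run:
```python
from h import *
i=cv2.imread("pics/s4.png")
# gauge in side view: corner fits
c=i[220:290,340:400]
cv2.imwrite("pics/c5.png",cv2.resize(c,None,fx=8.5,fy=8.5,interpolation=cv2.INTER_CUBIC))
# predicted case/gauge at lid pose
ya=.265; x=np.array([np.cos(ya),np.sin(ya),0]);y=np.array([-x[1],x[0],0]);o=np.array([592,-208,0])
for nm,P in dict(griptop=o+[0,0,124],platecorn=o-38*x-64*y+[0,0,6],plate2=o+38*x-64*y+[0,0,6],plate3=o-38*x+64*y+[0,0,6]).items(): print(nm,((proj("side",P)-[340,220])*8.5).round(0))
```

```text
griptop [[262. 118.]]
platecorn [[323. 564.]]
plate2 [[468. 443.]]
plate3 [[ 14. 371.]]
```

View pics/c5.png

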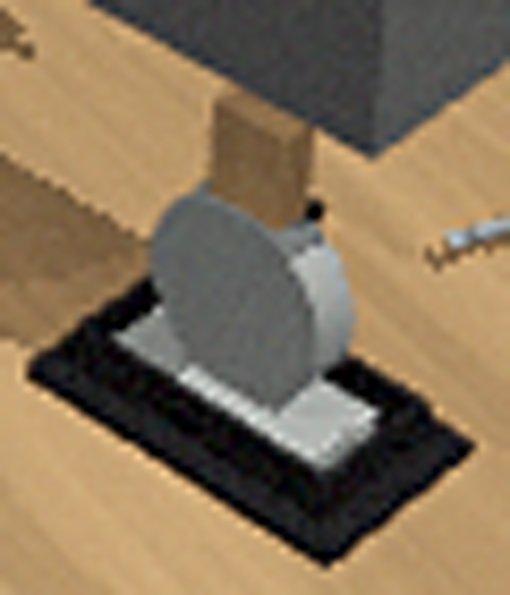

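The case plate corners (325,560) and (473,447) match the prediction within about 2 mm. The wooden grip top is at about (268,108), and the black mark shows at (315,210). Now to go over the gauge and down.

Request:
{"op": "jog_arm", "data": {
  "targets": [
    {"xyz":[-0.2,-0.04,0],"spin":0},
    {"xyz":[-0.4,-0.09,0],"spin":0},
    {"xyz":[-0.45,-0.11,0],"spin":0},
    {"xyz":[-0.45,-0.11,0],"spin":0},
    {"xyz":[-0.45,-0.11,0],"spin":0},
    {"xyz":[-0.4,-0.09,0],"spin":0},
    {"xyz":[-0.2,-0.04,0.2],"spin":0},
    {"xyz":[-0.02,0,0.35],"spin":0},
    {"xyz":[0,0,0.35],"spin":0},
    {"xyz":[0,0,0.1],"spin":0}
  ]
}}

```text
time: 14.05
tool_pos: [591.0, -205.4, 179.9]
tcp_rot: [-3.138, -0.004, 1.835]
contact_force: [0.2, 0.5, 1.1]
grip_width: 91.7
finger_force: 0.0
```

Run:
```python
from h import *
print(at("side",(371.5,232.7),124))
plan([593,-208,92],1.836,n=10)
```

```text
[ 596.60803045 -204.52543702  124.        ]
[-0.0, 0.0, 0.11] -0.0
[-0.0, 0.0, 0.11] -0.0
[-0.0, 0.0, 0.11] -0.0
[-0.0, 0.0, 0.11] -0.0
[-0.0, 0.0, 0.11] -0.0
[-0.0, 0.0, 0.11] -0.0
[-0.0, 0.0, 0.11] -0.0
[-0.0, 0.0, 0.11] -0.0
[-0.0, 0.0, 0.11] -0.0
[-0.0, 0.0, 0.11] -0.0
```

Request:
{"op": "jog_arm", "data": {
  "targets": [
    {"xyz":[0,0.02,0.1],"spin":0},
    {"xyz":[0,0,0.2],"spin":0},
    {"xyz":[0,0,0.2],"spin":0},
    {"xyz":[0,0,0.2],"spin":0},
    {"xyz":[0,0,0.15],"spin":0},
    {"xyz":[0,0,0.12],"spin":0},
    {"xyz":[0,0,0.08],"spin":0},
    {"xyz":[0,0,0.05],"spin":0},
    {"xyz":[0,0,0],"spin":0},
    {"xyz":[0,0,0],"spin":0}
  ]
}}

```text
time: 15.3
tool_pos: [594.2, -206.2, 95.3]
tcp_rot: [3.141, 0.001, 1.835]
contact_force: [0.4, -0.5, 0.1]
grip_width: 91.8
finger_force: 0.0
```

Request:
{"op": "jog_arm", "data": {
  "targets": [
    {"xyz":[0,0,0],"spin":0},
    {"xyz":[0,0,0],"spin":0},
    {"xyz":[0,0,0],"spin":0},
    {"xyz":[0,0,0],"spin":0},
    {"xyz":[0,0,0],"spin":0},
    {"xyz":[0,0,0],"spin":0},
    {"xyz":[0,0,0],"spin":0},
    {"xyz":[0,0,0],"spin":0},
    {"xyz":[0,0,0],"spin":0},
    {"xyz":[0,0,0],"spin":0}
  ],
  "gripper": 0
}}

```text
time: 16.55
tool_pos: [594.0, -206.1, 94.9]
tcp_rot: [-3.142, 0.0, 1.835]
contact_force: [0.2, 0.7, -0.5]
grip_width: 0.7
finger_force: 0.0
```

The fingers closed on nothing, so I'll look.

Run:
```python
from h import *
o=bot.get_obs(); t=o['tool_pos']
i=bot.capture("side");cv2.imwrite("pics/s6.png",i); tp=bot.capture("top");cv2.imwrite("pics/t6.png",tp)
c=i[180:300,330:430]; s=5
a=cv2.resize(c,None,fx=s,fy=s,interpolation=cv2.INTER_CUBIC)
for z in(0,20,40):
    u=((proj("side",t+[0,0,z])[0]-[330,180])*s).astype(int); cv2.circle(a,tuple(u),3,(0,0,255),-1)
b=cv2.resize(tp[150:250,330:380],(300,600),interpolation=cv2.INTER_CUBIC)
cv2.imwrite("pics/c6.png",np.hstack([a,b]))
```

```text
(no output)
```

View pics/c6.png

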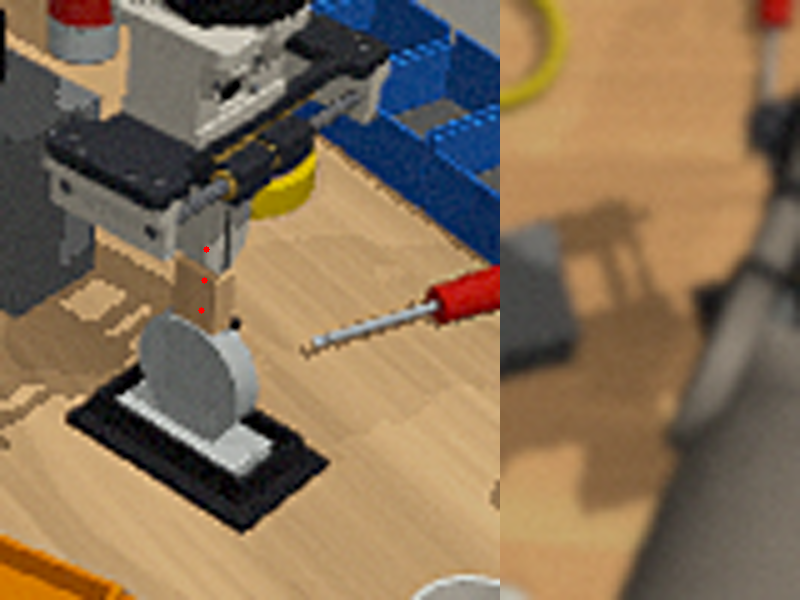

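The closed fingertips are at about (217,268), right at the block's top. The fingers evidently end about 25 mm higher than the reading says, which agrees with how little of the knob they held. I'll open, go lower and grip again.

Request:
{"op": "jog_arm", "data": {
  "targets": [
    {"xyz":[0,0,0],"spin":0},
    {"xyz":[0,0,0],"spin":0},
    {"xyz":[0,0,0],"spin":0},
    {"xyz":[0,0,0],"spin":0},
    {"xyz":[0,0,0],"spin":0},
    {"xyz":[0,0,0],"spin":0},
    {"xyz":[0,0,0.1],"spin":0},
    {"xyz":[0,0,0.1],"spin":0},
    {"xyz":[0,0,0.08],"spin":0},
    {"xyz":[0,0,0],"spin":0}
  ],
  "gripper": 100
}}

```text
time: 17.9
tool_pos: [593.5, -205.9, 71.5]
tcp_rot: [-3.14, -0.001, 1.835]
contact_force: [-0.0, -0.3, 0.3]
grip_width: 91.0
finger_force: 0.0
```

Request:
{"op": "jog_arm", "data": {
  "targets": [
    {"xyz":[0,0,0],"spin":0},
    {"xyz":[0,0,0],"spin":0},
    {"xyz":[0,0,0],"spin":0},
    {"xyz":[0,0,0],"spin":0},
    {"xyz":[0,0,0],"spin":0},
    {"xyz":[0,0,0],"spin":0},
    {"xyz":[0,0,0],"spin":0},
    {"xyz":[0,0,0],"spin":0},
    {"xyz":[0,0,0],"spin":0},
    {"xyz":[0,0,0],"spin":0}
  ],
  "gripper": 0
}}

```text
time: 19.15
tool_pos: [594.0, -206.1, 72.5]
tcp_rot: [3.142, 0.0, 1.835]
contact_force: [0.5, 0.4, -1.0]
grip_width: 15.9
finger_force: 29.9
```

Gripped at 15.9 mm. Lift it out, then turn its face to the side camera to read the mark.

Request:
{"op": "jog_arm", "data": {
  "targets": [
    {"xyz":[0,0,-0.1],"spin":0},
    {"xyz":[0,0,-0.2],"spin":0},
    {"xyz":[0,0,-0.3],"spin":0},
    {"xyz":[0,0,-0.3],"spin":0},
    {"xyz":[0,0,-0.3],"spin":0},
    {"xyz":[0,0,-0.3],"spin":1},
    {"xyz":[0,0,-0.3],"spin":1},
    {"xyz":[0,0,-0.3],"spin":1},
    {"xyz":[0,0,-0.2],"spin":1},
    {"xyz":[0,0,0],"spin":1}
  ]
}}

```text
time: 20.4
tool_pos: [594.5, -206.3, 259.5]
tcp_rot: [3.137, 0.001, 1.332]
contact_force: [0.0, 0.3, -4.0]
grip_width: 16.0
finger_force: 29.8
```

Run:
```python
from h import *
plan([430,-350,250],-0.2,n=15)
```

```text
[-0.15, -0.1, 0.01] 1.02
[-0.16, -0.09, 0.01] 1.02
[-0.17, -0.07, 0.01] 1.02
[-0.17, -0.06, 0.01] 1.02
[-0.18, -0.04, 0.01] 1.02
[-0.18, -0.02, 0.01] 1.02
[-0.18, -0.0, 0.01] 1.02
[-0.18, 0.02, 0.01] 1.02
[-0.18, 0.04, 0.01] 1.02
[-0.17, 0.05, 0.01] 1.02
[-0.17, 0.07, 0.01] 1.02
[-0.16, 0.09, 0.01] 1.02
[-0.15, 0.1, 0.01] 1.02
[-0.14, 0.12, 0.01] 1.02
[-0.12, 0.13, 0.01] 1.02
```

Request:
{"op": "jog_arm", "data": {
  "targets": [
    {"xyz":[-0.15,-0.1,0],"spin":1},
    {"xyz":[-0.16,-0.09,0],"spin":1},
    {"xyz":[-0.17,-0.07,0],"spin":1},
    {"xyz":[-0.17,-0.06,0],"spin":1},
    {"xyz":[-0.18,-0.04,0],"spin":1},
    {"xyz":[-0.18,-0.02,0],"spin":1},
    {"xyz":[-0.18,0,0],"spin":1},
    {"xyz":[-0.18,0.02,0],"spin":1},
    {"xyz":[-0.18,0.04,0],"spin":1},
    {"xyz":[-0.17,0.05,0],"spin":1}
  ]
}}

```text
time: 21.65
tool_pos: [485.3, -303.2, 257.7]
tcp_rot: [3.141, -0.0, 0.331]
contact_force: [-0.2, -0.1, -3.9]
grip_width: 15.8
finger_force: 29.8
```

Request:
{"op": "jog_arm", "data": {
  "targets": [
    {"xyz":[-0.17,0.07,0],"spin":1},
    {"xyz":[-0.16,0.09,0],"spin":1},
    {"xyz":[-0.15,0.1,0],"spin":1},
    {"xyz":[-0.14,0.12,0],"spin":1},
    {"xyz":[-0.12,0.13,0],"spin":1},
    {"xyz":[0,0,0],"spin":0},
    {"xyz":[0,0,0],"spin":0},
    {"xyz":[0,0,0],"spin":0},
    {"xyz":[0,0,0],"spin":0},
    {"xyz":[0,0,0],"spin":0}
  ]
}}

```text
time: 22.9
tool_pos: [432.2, -351.8, 256.5]
tcp_rot: [-3.142, 0.0, -0.165]
contact_force: [0.2, 0.4, -3.6]
grip_width: 15.8
finger_force: 29.8
```

Run:
```python
from h import *
o=bot.get_obs(); t=o['tool_pos']; yw=o['tcp_rot'][2]; print(t,yw)
I=np.mean([bot.capture("side").astype(float) for _ in range(3)],0); cv2.imwrite("pics/s7.png",I.astype(np.uint8))
x=np.array([np.sin(yw),-np.cos(yw),0]); y=np.array([-x[1],x[0],0]); z=np.array([0,0,1.])
D=t+z*(-66.5+46)+9*x
c=proj("side",D)[0]; print("dial px",c)
# white-ish blob near
g=I[int(c[1])-40:int(c[1])+40,int(c[0])-40:int(c[0])+40]
for r in g[::2,::2]: print(' '.join('%3d'%v for v in r.mean(1)))
```

```text
[ 432.22440267 -351.77170832  256.48803765] -0.16454322449891912
dial px [355.35099116 253.6549291 ]
 64  65  62  65  66  62  62  62  63  66  88  87  89  86  86  95  18  45  88  53  71  20  13  52  49  51  55  57  61  55  38  34  36  41  33  35  34  26  15  69
 68  63  63  62  62  64  62  60  65  69  88  87  87  87  87  87  61  17  29  22  60  72  15  16  51  44  40  37  34  37  33  33  29  23  54  77 114 154 152 151
 65  60  64  67  65  66  65  64  65  70  87  88  86  84  86  86  95 102  24  62  57  58 106  19  28  33  35  31  28  22  78  86 133 135 152 152 153 145 133 112
 67  64  66  65  65  64  64  66  65  74  88  86  89  86  86  84 102  77  21  55  99  39 108  74  16  17  67 108 157 109 152 150 152 136 123 105 106 100  32 101
 64  65  61  63  62  64  66  66  64  74  88  88  89  86  85  86 101  72   7  68  97 108 102 109 153 152 151 153 151 133 110 107 103 120 105 147 136 153 132 150
 65  64  66  64  66  66  67  61  62  76  86  87  85  89  86  87 101  97 128 107  91 152 104 126 158 138 110 107 105 104 108 148 152 146 147 146 147 145 117 143
 64  66  63  65  64  66  66  64  61  72
[... 4700 characters left out ...]
 171 168 170 175  34  29  35  37  11 155 144 148 139 146 147
102  60  72  63  83 117 167 166 159 158 163 160 149 154 151 155 155 166 169 168 173 173 167 171 169 162 171 170 168 169 140   2   2 164 160 157 138 146 140 146
 73  57  71  65  66  65  63  81 125 163 162 165 156 148 152 151 151 156 166 170 168 173 170 165 171 169 163 170 168 167 161 160 166 156 155 157 153 151 146 140
 55  57  83  83  72  66  67  66  71 106 109 171 171 156 150 152 154 153 154 164 170 168 174 170 165 173 169 164 171 167 165 159 155 158 153 155 158 153 149 145
 53  75  81  82  83  82  69  63  74  68  65  66 116 162 160 151 153 154 154 150 161 172 169 175 170 164 172 171 164 170 168 165 158 156 152 154 155 158 143 139
```

Run:
```python
from h import *
from scipy import ndimage
o=bot.get_obs(); t=o['tool_pos']; yw=o['tcp_rot'][2]
I=cv2.imread("pics/s7.png").astype(float).mean(2)
x=np.array([np.sin(yw),-np.cos(yw),0]); y=np.array([-x[1],x[0],0]); z=np.array([0,0,1.]); D0=t+z*(-20.5)
g=I[218:252,335:375].astype(int); print("cols 335.., rows 218..")
for k,r in enumerate(g): print(218+k,' '.join('%3d'%v for v in r))
def face(uv,xo):
    e,d=ray("side",uv); k=((D0+xo*x-e)@x)/(d@x); p=e+k*d-D0; return p@y,p@z
for nm,uv in dict(mark=(353.3,245.3),ptip=(357,244.5)).items():
  for xo in(9,12.5,16): a=face(uv,xo); print(nm,xo,np.round(a,1))
for a in(0,.15,.2,.25,.3,.35,.4):
  print(a,[proj("side",D0+xo*x+31*(-np.sin(a)*y+np.cos(a)*z))[0].round(1).tolist() for xo in(9,12.5,16)])
print("pivot",proj("side",D0+9*x),"rim",[proj("side",D0+9*x+36*(np.sin(q)*y+np.cos(q)*z))[0].round(1).tolist() for q in np.arange(0,6.28,.785)])
```

```text
cols 335.., rows 218..
218  87  90  84  84  87  85  87  86  87  85  83 101  93 106  87  20  18  15  58 101  82  43  45  94 110  68  22  20  32  34  26  31  33  23  20  27  91  85  99 112
219  87  86  86  86  89  88  85  86  86  88  84 105 102 108  77  23  21  12  55 100  99  68  39  92 108 108  74  36  16  19  17  44  67  63 108 158 157 142 109 151
220  87  89  87  86  86  86  87  88  85  85  84 103 101 109  74  15  13   9  54  97  98  98  66  84  99 100 114 160 114 128 160 116 109 151 154 154 150 152 149 154
221  88  87  88  84  89  89  86  86  85  86  86 102 101 111  72  10   7  10  67  93  97  94 108 107 102  97 108 154 153 151 152 150 151 152 152 150 150 143 133 132
222  86  85  89  89  85  86  84  87  88  83  87  93  99 108  88 104 141 135 109  94  93  90 114 107 104  98 124 149 153 150 152 153 152 139 133 121 111 108 108 107
223  86  89  87  87  85  85  89  86  85  87  87  95 101 106  97 122 127 130 106  93  91  90 152 105 104 106 125 157 158 139 138 125 110 108 107 108 104 105 103 134
224  87  88  86  86  88  88  86  87  84  86  85  85  99 105  89 111 125 131 104  93  91  83 1
[... 4461 characters left out ...]
7 145 149 156  90  77 128 148 151 150
mark 9 [-5.9 24. ]
mark 12.5 [-7.6 27.2]
mark 16 [-9.4 30.3]
ptip 9 [ 2.5 23.7]
ptip 12.5 [ 0.7 26.9]
ptip 16 [-1.2 30. ]
0 [[356.1, 242.0], [356.8, 243.0], [357.5, 244.0]]
0.15 [[354.0, 242.6], [354.7, 243.6], [355.5, 244.6]]
0.2 [[353.3, 242.9], [354.0, 243.9], [354.8, 244.9]]
0.25 [[352.6, 243.2], [353.4, 244.2], [354.1, 245.2]]
0.3 [[351.9, 243.5], [352.7, 244.5], [353.4, 245.6]]
0.35 [[351.3, 243.9], [352.0, 244.9], [352.7, 245.9]]
0.4 [[350.6, 244.3], [351.3, 245.3], [352.1, 246.3]]
pivot [[355.34822075 253.7264625 ]] rim [[356.2, 240.0], [367.1, 241.3], [370.9, 249.7], [365.7, 260.2], [354.6, 266.8], [343.7, 266.0], [339.4, 257.9], [344.5, 247.0]]
```

Run:
```python
from h import *
plan([330,-450,440],-0.6,n=8)
```

```text
[-0.13, 0.18, -0.29] 0.54
[-0.12, 0.18, -0.29] 0.54
[-0.11, 0.19, -0.29] 0.54
[-0.1, 0.2, -0.29] 0.54
[-0.09, 0.2, -0.29] 0.54
[-0.08, 0.21, -0.29] 0.54
[-0.07, 0.21, -0.29] 0.54
[-0.06, 0.21, -0.29] 0.54
```

Request:
{"op": "jog_arm", "data": {
  "targets": [
    {"xyz":[-0.13,0.18,-0.29],"spin":0.54},
    {"xyz":[-0.12,0.18,-0.29],"spin":0.54},
    {"xyz":[-0.11,0.19,-0.29],"spin":0.54},
    {"xyz":[-0.1,0.2,-0.29],"spin":0.54},
    {"xyz":[-0.09,0.2,-0.29],"spin":0.54},
    {"xyz":[-0.08,0.21,-0.29],"spin":0.54},
    {"xyz":[-0.07,0.21,-0.29],"spin":0.54},
    {"xyz":[-0.06,0.21,-0.29],"spin":0.54},
    {"xyz":[0,0,0],"spin":0},
    {"xyz":[0,0,0],"spin":0}
  ]
}}

```text
time: 24.3
tool_pos: [330.8, -449.7, 441.1]
tcp_rot: [-3.141, 0.001, -0.596]
contact_force: [-0.1, -0.2, -3.3]
grip_width: 16.0
finger_force: 29.9
```

Run:
```python
from h import *
o=bot.get_obs(); t=o['tool_pos']; yw=o['tcp_rot'][2]; print(t,yw)
I=np.mean([bot.capture("side").astype(float) for _ in range(4)],0); np.save("pics/s8.npy",I); I=I.mean(2)
x=np.array([np.sin(yw),-np.cos(yw),0]); y=np.array([-x[1],x[0],0]); z=np.array([0,0,1.]); D0=t+z*(-20.5)
P=lambda xo,r,a: proj("side",D0+xo*x+r*(-np.sin(a)*y+np.cos(a)*z))[0].round(1).tolist()
p=P(9,0,0); print("pivot",p,"tip",P(10,24,0))
for a in(.2,.3,.4): print(a,[P(xo,31,a) for xo in(9,12.5,16)])
print("rim",[P(9,36,q) for q in np.arange(0,6.28,.785)])
u,v=int(p[0]),int(p[1]); print("cols from",u-24,)
for k in range(v-30,v+12): print(k,' '.join('%3d'%q for q in I[k,u-24:u+26]))
```

```text
[ 330.80179239 -449.65878829  441.08099269] -0.5960081566391178
pivot [340.9, 219.4] tip [341.3, 207.2]
0.2 [[337.5, 203.3], [337.4, 204.5], [337.4, 205.8]]
0.3 [[335.5, 203.6], [335.5, 204.9], [335.4, 206.2]]
0.4 [[333.6, 204.1], [333.6, 205.4], [333.5, 206.7]]
rim [[341.6, 200.4], [325.0, 205.5], [318.2, 218.6], [324.7, 231.7], [340.2, 237.4], [356.2, 232.9], [363.7, 220.3], [357.8, 206.7]]
cols from 316
189 124 125 126 126 127 132 143  58  14  17  20  26  20  11   6 122 133 173 180 100  83  89  94  99  99  91  92  92  93  95 110 113 111 112 125 123 119 113 121 162 161 158 155 153 148 147 158 160 161 165
190 125 128 129 131 134  90  93  48  14  21  26  15  24  17   5 106 124 139 180 102  85  88  85  87  87  86  86  87  86  85  87  85  86  82 111 123 119 112 117 162 160 157 169 167 164 160 159 160 158 160
191 126 130  85  81  84  84  88  35  15  15  17  22  21  19  10 104 117 115 132  94  85  87  85  84  87  85  85  87  87  87  86  85  83  79 120 126 118 111 113 172 171 169 170 169 167 165 162 158 159 159
192 126 128  80  76  81  87  92  39  15   8  17  17  25  12   7  99 119 118 12
[... 7177 characters left out ...]
 100  93  96  98 100 134 143 143 143 143 142 142 142 143 143 126 102 118 128 132 150 161
228  63  55 106 134 133 133 133 131 130 117 134 161 170 171 166 143 139 141 143 143 149 115  96  94  95  94  98  98  98  95  97  92  92 136 143 143 142 142 142 142 142 143 136 115 125 125 127 139 158 155
229  62  53 108 129 128 127 128 127 127 125 116 139 165 176 176 175 154 138 139 123 127 114  98  94  93  92  98  99  98  96  96  93  99 139 143 142 140 142 142 147 146 141 127 131 130 124 165 174 177 178
230  61  54 150 134 130 130 131 130 127 129 121 117 135 157 177 178 181 167 178 147 148 122 108  93  90  93  95  93  95  92  94  87 123 139 135 136 137 145 149 151 143 135 137 131 114 156 173 172 172 172
```

The mark and the pointer now show clearly in the numbers: the mark is at about (336.4,204) and the pointer at about (343.6,209). I'll fit the angle with a small model.

Run:
```python
from h import *
from scipy.optimize import minimize
o=bot.get_obs(); t=o['tool_pos']; yw=o['tcp_rot'][2]
I=np.load("pics/s8.npy").mean(2)
x=np.array([np.sin(yw),-np.cos(yw),0]); y=np.array([-x[1],x[0],0]); z=np.array([0,0,1.]); D0=t+z*(-20.5)
U0,U1,V0,V1=331,348,199,215; S=10
obs=np.clip((105-I[V0:V1,U0:U1])/90,0,1)
def box(x0,x1,r0,r1,w0,w1,a,du,dv):
    P=[D0+X*x+r*(-np.sin(a)*y+np.cos(a)*z)+s*w/2*(np.cos(a)*y+np.sin(a)*z) for X in(x0,x1) for r,w in((r0,w0),(r1,w1)) for s in(-1,1)]
    q=(proj("side",np.array(P))+[du-U0+.5,dv-V0+.5])*S
    m=np.zeros(((V1-V0)*S,(U1-U0)*S),np.uint8); cv2.fillConvexPoly(m,cv2.convexHull(np.round(q*16).astype(np.int32)),1,shift=4)
    return m
def img(p,x0):
    a,du,dv,w,c=p
    m=box(x0,16,26,36,5,5,a,du,dv).astype(float)
    n=box(10.5,10.5,0,24,w,w,0,du,dv)*c
    return np.maximum(m,n).reshape(V1-V0,S,U1-U0,S).mean((1,3))
for x0 in(9,12,2):
  for a0 in(.25,.37):
    r=minimize(lambda p:((img(p,x0)-obs)**2).sum(),[a0,2.3,-1.9,2.,.6],method='Nelder-Mead',options=dict(initial_simplex=np.array([a0,2.3,-1.9,2,.6])+np.vstack([np.zeros(5),np.diag([.06,.6,.8,.8,.2])]),maxiter=600))
    print(x0,r.x.round(3),round(r.fun,2))
```

```text
9 [ 0.379  2.455 -1.153  2.058  0.758] 2.77
9 [ 0.384  2.492 -1.151  2.234  0.729] 2.82
12 [ 0.373  2.458 -1.298  2.068  0.677] 5.63
12 [ 0.373  2.435 -1.301  1.538  1.039] 5.47
2 [0.376 2.36  0.051 1.207 0.417] 9.6Traceback (most recent call last):
  File "<stdin>", line 20, in <module>
    res = _minimize_neldermead(fun, x0, args, callback, bounds=bounds,
                               **options)
    fxe = func(xe)
    fx = function(np.copy(x), *(wrapper_args + args))
  File "<stdin>", line 20, in <lambda>
  File "<stdin>", line 16, in img
  File "<stdin>", line 10, in box
  File "h.py", line 8, in proj
    f,cx,cy,e,M=cam(n); q=(np.atleast_2d(P)-e)@M
                ~~~^^^
  File "h.py", line 5, in cam
    c=bot.get_calibration(n); f=200/np.tan(np.radians(c['vfov']/2))
ValueError: time passes only in moves, steps and waits
```

The mark is at about 0.378 rad. Now a better fix on the cooler, from the clear top view, with the lid the arm set down as a check on the camera.

Run:
```python
from h import *
t=bot.capture("top"); cv2.imwrite("pics/t9.png",t)
def sample(z,c,ux,uy,X,Y,img):
    f=[];P=np.array([[np.array([c[0],c[1],0])+a*ux+b*uy+[0,0,z] for b in Y] for a in X]); uv=proj("top",P.reshape(-1,3)).astype(np.float32).reshape(len(X),len(Y),2)
    return cv2.remap(img,uv[...,0],uv[...,1],cv2.INTER_LINEAR)
img=cv2.imread("pics/top0.png")
for im,nm in((img,"t0"),(t,"t9")):
  h=im.astype(int); g=((h[...,1]-h[...,2]>12)&(h[...,1]-h[...,0]>5)).astype(np.uint8)
  g[:,:225]=0; g[:,295:]=0; g[:170]=0; g[250:]=0
  pts=cv2.findNonZero(g); hull=cv2.convexHull(pts); r=cv2.minAreaRect(hull); print(nm,r)
  C=np.array([at("top",p,10) for p in cv2.boxPoints(r)]); print(C.mean(0).round(1)); e=[C[1]-C[0],C[2]-C[1]]; e=max(e,key=np.linalg.norm); ya=np.arctan2(e[1],e[0]); print("yaw",ya, [np.linalg.norm(C[1]-C[0]),np.linalg.norm(C[2]-C[1])])
ya=-.2; ux=np.array([np.cos(ya),np.sin(ya),0]); uy=np.array([-ux[1],ux[0],0])
Y=np.arange(-70,72,4); s=sample(60,(569,252),ux,uy,np.arange(-25,26,3),Y,img).mean(0)
for b,v in zip(Y,s): print(b,v.round(0))
k=t.astype(int).sum(2); p=proj("top",[584.5,4.4,172])[0]; print("lid knob pred",p)
u,v=p.astype(int); print(k[v-10:v+11,u-16:u+17]//3)
```

```text
t0 ((257.744384765625, 209.9409942626953), (30.206127166748047, 38.82574462890625), 12.994616508483887)
[570.5 253.9  10. ]
yaw -0.20421064192305968 [np.float64(146.7243144550897), np.float64(115.03913380479244)]
t9 ((257.744384765625, 209.9409942626953), (30.206127166748047, 38.82574462890625), 12.994616508483887)
[570.5 253.9  10. ]
yaw -0.20421064192305968 [np.float64(146.7243144550897), np.float64(115.03913380479244)]
-70 [ 89. 136. 173.]
-66 [ 82. 121. 140.]
-62 [ 73. 102.  93.]
-58 [69. 89. 63.]
-54 [68. 88. 54.]
-50 [69. 92. 52.]
-46 [ 76. 100.  62.]
-42 [ 90. 107.  82.]
-38 [ 99. 108.  99.]
-34 [ 99. 103. 101.]
-30 [94. 98. 97.]
-26 [92. 96. 95.]
-22 [93. 97. 96.]
-18 [ 97. 101. 101.]
-14 [ 99. 104. 106.]
-10 [101. 108. 112.]
-6 [103. 110. 117.]
-2 [104. 112. 120.]
2 [104. 113. 122.]
6 [102. 111. 121.]
10 [101. 109. 117.]
14 [101. 107. 111.]
18 [ 99. 104. 105.]
22 [ 97. 101. 101.]
26 [93. 97. 96.]
30 [87. 92. 91.]
34 [80. 84. 81.]
38 [69. 74. 70.]
42 [57. 65. 56.]
46 [49. 64. 58.]
50 [53. 77. 87.]
54 [ 60.  92. 117.]
58 [ 67. 104. 138.]
62 [ 76. 117. 156.]
66 [ 84. 130. 174.]
[... 2240 characters left out ...]
8 108 107 107]
 [112 117 115 116 111 115 110 104  97  90  88  88  94  97  98  96  98  98
  105 111 105 107 105 108 111 108 107 104 108 106 107 103 107]
 [113 117 115 117 115 115 117 112 108 105 103 105 106 110 110 110 107 110
  109 107 107 108 111 109 108 109 107 108 107 105 106  99 100]
 [112 115 117 113 116 115 115 118 112 113 111 108 113 114 114 114 112 107
  104 109 110 108 107 104 105 106 102 102 100  99  88  82  79]
 [107 111 115 113 115 113 114 116 116 116 115 116 115 115 116 116 112 113
  108 108 108 106 106  99 100  97  89  84  78  74  69  61  52]
 [106 110 115 117 119 113 119 115 113 116 115 117 116 114 115 115 111 110
  105 102 101  98  92  82  76  74  67  57  55  53  46  41  43]]
```

Run:
```python
from h import *
plan([575,280,270],1.369,n=22)
```

```text
[-0.12, -0.42, 0.1] -0.89
[-0.08, -0.43, 0.1] -0.89
[-0.04, -0.44, 0.1] -0.89
[-0.0, -0.44, 0.1] -0.89
[0.04, -0.44, 0.1] -0.89
[0.08, -0.43, 0.1] -0.89
[0.11, -0.42, 0.1] -0.89
[0.15, -0.41, 0.1] -0.89
[0.19, -0.4, 0.1] -0.89
[0.22, -0.38, 0.1] -0.89
[0.25, -0.36, 0.1] -0.89
[0.28, -0.33, 0.1] -0.89
[0.31, -0.3, 0.1] -0.89
[0.34, -0.28, 0.1] -0.89
[0.36, -0.24, 0.1] -0.89
[0.38, -0.21, 0.1] -0.89
[0.4, -0.18, 0.1] -0.89
[0.41, -0.14, 0.1] -0.89
[0.42, -0.1, 0.1] -0.89
[0.43, -0.06, 0.1] -0.89
[0.44, -0.03, 0.1] -0.89
[0.44, 0.01, 0.1] -0.89
```

Request:
{"op": "jog_arm", "data": {
  "targets": [
    {"xyz":[-0.12,-0.42,0.1],"spin":-0.89},
    {"xyz":[-0.08,-0.43,0.1],"spin":-0.89},
    {"xyz":[-0.04,-0.44,0.1],"spin":-0.89},
    {"xyz":[0,-0.44,0.1],"spin":-0.89},
    {"xyz":[0.04,-0.44,0.1],"spin":-0.89},
    {"xyz":[0.08,-0.43,0.1],"spin":-0.89},
    {"xyz":[0.11,-0.42,0.1],"spin":-0.89},
    {"xyz":[0.15,-0.41,0.1],"spin":-0.89},
    {"xyz":[0.19,-0.4,0.1],"spin":-0.89},
    {"xyz":[0.22,-0.38,0.1],"spin":-0.89}
  ]
}}

```text
time: 25.8
tool_pos: [443.2, -116.1, 361.8]
tcp_rot: [3.141, -0.0, 0.296]
contact_force: [-0.0, -1.1, -3.7]
grip_width: 15.7
finger_force: 30.0
```

Request:
{"op": "jog_arm", "data": {
  "targets": [
    {"xyz":[0.25,-0.36,0.1],"spin":-0.89},
    {"xyz":[0.28,-0.33,0.1],"spin":-0.89},
    {"xyz":[0.31,-0.3,0.1],"spin":-0.89},
    {"xyz":[0.34,-0.28,0.1],"spin":-0.89},
    {"xyz":[0.36,-0.24,0.1],"spin":-0.89},
    {"xyz":[0.38,-0.21,0.1],"spin":-0.89},
    {"xyz":[0.4,-0.18,0.1],"spin":-0.89},
    {"xyz":[0.41,-0.14,0.1],"spin":-0.89},
    {"xyz":[0.42,-0.1,0.1],"spin":-0.89},
    {"xyz":[0.43,-0.06,0.1],"spin":-0.89}
  ]
}}

```text
time: 27.05
tool_pos: [554.7, 213.2, 281.6]
tcp_rot: [-3.141, 0.0, 1.186]
contact_force: [0.2, 0.6, -2.3]
grip_width: 15.7
finger_force: 30.0
```

Run:
```python
from h import *
plan([575,280,180],1.369,n=5)
```

```text
[0.17, -0.02, 0.25] -0.37
[0.17, -0.01, 0.25] -0.37
[0.17, -0.0, 0.25] -0.37
[0.17, 0.0, 0.25] -0.37
[0.17, 0.01, 0.25] -0.37
```

Request:
{"op": "jog_arm", "data": {
  "targets": [
    {"xyz":[0.17,-0.02,0.05],"spin":-0.37},
    {"xyz":[0.17,-0.01,0.15],"spin":-0.37},
    {"xyz":[0.17,0,0.2],"spin":-0.37},
    {"xyz":[0.17,0,0.2],"spin":-0.37},
    {"xyz":[0.17,0.01,0.2],"spin":-0.37},
    {"xyz":[0,0,0.15],"spin":0},
    {"xyz":[0,0,0.15],"spin":0},
    {"xyz":[0,0,0.1],"spin":0},
    {"xyz":[0,0,0.05],"spin":0},
    {"xyz":[0,0,0],"spin":0}
  ]
}}

```text
time: 28.3
tool_pos: [574.3, 276.8, 182.2]
tcp_rot: [3.141, 0.0, 1.367]
contact_force: [-0.6, 0.3, -2.8]
grip_width: 15.5
finger_force: 30.0
```

```bash
cat >> h.py <<'E'
def F(n=12):
    "mean wrist force over n fresh readings (camera calls pass the time)"
    a=[]
    for _ in range(n): bot.capture("side"); o=bot.get_obs(); a.append(np.r_[o['contact_force'],o['moment']])
    return np.mean(a,0).round(3),o['tool_pos'].round(1),o['tcp_rot'].round(3),o['time']
E
python3 -c "
from h import *
print(F(6))"
```

```text
(array([ 0.139, -0.186, -3.366, -0.033, -0.092,  0.01 ]), array([574.4, 277.1, 182.5]), array([ 3.141, -0.   ,  1.368]), 28.6)
```

Request:
{"op": "jog_arm", "data": {
  "targets": [
    {"xyz":[0,0,0.05],"spin":0},
    {"xyz":[0,0,0.05],"spin":0},
    {"xyz":[0,0,0.03],"spin":0},
    {"xyz":[0,0,0.03],"spin":0},
    {"xyz":[0,0,0.02],"spin":0},
    {"xyz":[0,0,0.02],"spin":0},
    {"xyz":[0,0,0.01],"spin":0},
    {"xyz":[0,0,0],"spin":0},
    {"xyz":[0,0,0],"spin":0},
    {"xyz":[0,0,0],"spin":0}
  ]
}}

```text
time: 29.85
tool_pos: [574.3, 277.1, 165.5]
tcp_rot: [3.141, -0.0, 1.368]
contact_force: [-0.3, 0.5, -1.6]
grip_width: 15.8
finger_force: 30.0
```

```bash
python3 -c "
from h import *
print(F(5))"
```

```text
(array([ 0.259,  0.192, -1.143,  0.005, -0.037,  0.018]), array([574.3, 277.1, 165.4]), array([ 3.141, -0.   ,  1.368]), 30.1)
```

The foot touched where I expected (about 2 N at a reading of 165.4). Now I'll lean it a little at a time and watch the force.

Request:
{"op": "jog_arm", "data": {
  "targets": [
    {"xyz":[0.02,0,0.005],"spin":0},
    {"xyz":[0.02,0,0.005],"spin":0},
    {"xyz":[0.02,0,0.005],"spin":0},
    {"xyz":[0.02,0,0.005],"spin":0},
    {"xyz":[0.02,0,0.005],"spin":0},
    {"xyz":[0.02,0,0.005],"spin":0},
    {"xyz":[0.02,0,0.005],"spin":0},
    {"xyz":[0.02,0,0.005],"spin":0},
    {"xyz":[0,0,0],"spin":0},
    {"xyz":[0,0,0],"spin":0}
  ]
}}

```text
time: 31.35
tool_pos: [576.9, 289.7, 162.1]
tcp_rot: [3.141, -0.0, 1.368]
contact_force: [0.7, -1.3, 1.0]
grip_width: 16.0
finger_force: 30.0
```

```bash
python3 -c "
from h import *
print(F(5))"
```

```text
(array([ 0.157, -1.014,  0.317, -0.428, -0.073,  0.005]), array([576.9, 289.6, 162.1]), array([ 3.141, -0.   ,  1.368]), 31.6)
```

Request:
{"op": "jog_arm", "data": {
  "targets": [
    {"xyz":[0.01,0,0.005],"spin":0},
    {"xyz":[0.01,0,0.005],"spin":0},
    {"xyz":[0.01,0,0.005],"spin":0},
    {"xyz":[0.01,0,0.005],"spin":0},
    {"xyz":[0.01,0,0.005],"spin":0},
    {"xyz":[0,0,0],"spin":0},
    {"xyz":[0,0,0],"spin":0},
    {"xyz":[0,0,0],"spin":0},
    {"xyz":[0,0,0],"spin":0},
    {"xyz":[0,0,0],"spin":0}
  ]
}}

```text
time: 32.85
tool_pos: [577.6, 293.6, 160.1]
tcp_rot: [3.141, -0.0, 1.368]
contact_force: [-0.6, -1.5, 1.2]
grip_width: 15.8
finger_force: 30.0
```

```bash
python3 -c "
from h import *
print(F(5)); cv2.imwrite('pics/s10.png',bot.capture('side'))
a=cv2.imread('pics/s10.png'); print(proj('side',[[574,277,100],[576,290,165]]))"
```

```text
(array([ 0.006, -0.635,  1.544, -0.442, -0.06 ,  0.009]), array([577.6, 293.5, 160.1]), array([3.142, 0.   , 1.368]), 33.1)
[[282.02974575 166.82481389]
 [279.99494975 148.11369124]]
```

The moment has levelled off at about 0.44 N m, so the gauge is now pivoting in the pads at about 5 N. I'll carry on along the rocking path.

Request:
{"op": "jog_arm", "data": {
  "targets": [
    {"xyz":[0.025,0,0.006],"spin":0},
    {"xyz":[0.025,0,0.006],"spin":0},
    {"xyz":[0.025,0,0.006],"spin":0},
    {"xyz":[0.025,0,0.006],"spin":0},
    {"xyz":[0.025,0,0.006],"spin":0},
    {"xyz":[0.025,0,0.006],"spin":0},
    {"xyz":[0.025,0,0.006],"spin":0},
    {"xyz":[0.025,0,0.006],"spin":0},
    {"xyz":[0,0,0],"spin":0},
    {"xyz":[0,0,0],"spin":0}
  ]
}}

```text
time: 34.4
tool_pos: [580.9, 309.4, 156.3]
tcp_rot: [3.141, -0.0, 1.368]
contact_force: [-0.6, 0.2, 0.8]
grip_width: 15.7
finger_force: 30.0
```

```bash
python3 -c "
from h import *
print(F(4))"
```

```text
(array([-1.350e-01, -4.140e-01,  1.071e+00, -2.730e-01, -1.000e-03,
        1.000e-02]), array([580.9, 309.3, 156.3]), array([ 3.141, -0.   ,  1.368]), 34.6)
```

Request:
{"op": "jog_arm", "data": {
  "targets": [
    {"xyz":[0.018,0,0.01],"spin":0},
    {"xyz":[0.018,0,0.01],"spin":0},
    {"xyz":[0.018,0,0.01],"spin":0},
    {"xyz":[0.018,0,0.01],"spin":0},
    {"xyz":[0.018,0,0.01],"spin":0},
    {"xyz":[0.018,0,0.01],"spin":0},
    {"xyz":[0.018,0,0.01],"spin":0},
    {"xyz":[0.018,0,0.01],"spin":0},
    {"xyz":[0,0,0],"spin":0},
    {"xyz":[0,0,0],"spin":0}
  ]
}}

```text
time: 35.85
tool_pos: [583.2, 320.6, 149.9]
tcp_rot: [3.141, -0.0, 1.368]
contact_force: [-0.2, 0.0, 1.4]
grip_width: 15.6
finger_force: 30.0
```

```bash
cat >> h.py <<'E'
def theta(g=102):
    f,p,r,t=F(4); N=f[2]+3.35; sink=max(N-1,0)
    a=(p[0]-569.5)*.199+(p[1]-252.5)*.98; b=p[2]-24.6+sink+(g-102); h=np.hypot(a,b)
    q=np.arccos(min(1,(40+g)/h)); th=np.arctan2(a,b)-q
    print("t",t,"N",round(N,2),"F",f,"a,b",round(a,1),round(b,1),"theta",th.round(3),"s",-round(h*np.sin(q),1),"z",p[2])
E
python3 -c "
from h import *
theta()"
```

```text
t 36.05 N 4.0 F [-0.033  0.071  0.646 -0.271  0.017  0.004] a,b 69.5 128.3 theta 0.265 s -33.5 z 149.9
```

Request:
{"op": "jog_arm", "data": {
  "targets": [
    {"xyz":[0.021,0,0.0135],"spin":0},
    {"xyz":[0.021,0,0.0135],"spin":0},
    {"xyz":[0.021,0,0.0135],"spin":0},
    {"xyz":[0.021,0,0.0135],"spin":0},
    {"xyz":[0.021,0,0.0135],"spin":0},
    {"xyz":[0.021,0,0.0135],"spin":0},
    {"xyz":[0.021,0,0.0135],"spin":0},
    {"xyz":[0.021,0,0.0135],"spin":0},
    {"xyz":[0,0,0],"spin":0},
    {"xyz":[0,0,0],"spin":0}
  ]
}}

```text
time: 37.3
tool_pos: [585.9, 333.8, 141.3]
tcp_rot: [3.142, -0.0, 1.368]
contact_force: [0.7, 0.6, 2.9]
grip_width: 15.9
finger_force: 30.0
```

```bash
python3 -c "
from h import *
theta()"
```

```text
t 37.5 N 5.41 F [-0.218  0.279  2.058 -0.15  -0.045 -0.029] a,b 82.8 121.1 theta 0.345 s -37.0 z 141.3
```

Lift off, and check the actual lean with the face turned to the camera.

Request:
{"op": "jog_arm", "data": {
  "targets": [
    {"xyz":[0.05,0,-0.2],"spin":0},
    {"xyz":[0,0,-0.5],"spin":0},
    {"xyz":[0,0,-0.6],"spin":1},
    {"xyz":[-0.3,0,-0.5],"spin":1},
    {"xyz":[-0.45,0,-0.3],"spin":1},
    {"xyz":[-0.5,0,-0.2],"spin":1},
    {"xyz":[-0.5,0.05,-0.2],"spin":1},
    {"xyz":[-0.5,0.1,-0.1],"spin":1},
    {"xyz":[-0.5,0.15,0],"spin":1},
    {"xyz":[-0.4,0.15,0],"spin":1}
  ]
}}

```text
time: 38.75
tool_pos: [467.6, 108.7, 348.5]
tcp_rot: [-3.141, 0.001, 0.564]
contact_force: [0.9, -0.1, -3.0]
grip_width: 15.6
finger_force: 30.0
```

Run:
```python
from h import *
print(bot.get_obs()['tool_pos']); plan([330,-450,440],-0.6,n=12)
```

```text
[467.61707858 108.70827215 348.49095061]
[-0.43, 0.42, -0.1] 0.97
[-0.39, 0.46, -0.1] 0.97
[-0.34, 0.49, -0.1] 0.97
[-0.29, 0.52, -0.1] 0.97
[-0.24, 0.55, -0.1] 0.97
[-0.19, 0.57, -0.1] 0.97
[-0.13, 0.58, -0.1] 0.97
[-0.08, 0.59, -0.1] 0.97
[-0.02, 0.6, -0.1] 0.97
[0.04, 0.6, -0.1] 0.97
[0.1, 0.59, -0.1] 0.97
[0.15, 0.58, -0.1] 0.97
```

Request:
{"op": "jog_arm", "data": {
  "targets": [
    {"xyz":[-0.43,0.42,-0.1],"spin":0.97},
    {"xyz":[-0.39,0.46,-0.1],"spin":0.97},
    {"xyz":[-0.34,0.49,-0.1],"spin":0.97},
    {"xyz":[-0.29,0.52,-0.1],"spin":0.97},
    {"xyz":[-0.24,0.55,-0.1],"spin":0.97},
    {"xyz":[-0.19,0.57,-0.1],"spin":0.97},
    {"xyz":[-0.13,0.58,-0.1],"spin":0.97},
    {"xyz":[-0.08,0.59,-0.1],"spin":0.97},
    {"xyz":[-0.02,0.6,-0.1],"spin":0.97},
    {"xyz":[0.04,0.6,-0.1],"spin":0.97}
  ]
}}

```text
time: 40.0
tool_pos: [356.2, -357.1, 428.6]
tcp_rot: [-3.14, 0.001, -0.406]
contact_force: [0.9, -0.3, -2.7]
grip_width: 15.7
finger_force: 30.0
```

Request:
{"op": "jog_arm", "data": {
  "targets": [
    {"xyz":[0.1,0.5,-0.1],"spin":0.97},
    {"xyz":[0.15,0.4,-0.1],"spin":0.97},
    {"xyz":[0,0,0],"spin":0},
    {"xyz":[0,0,0],"spin":0},
    {"xyz":[0,0,0],"spin":0},
    {"xyz":[0,0,0],"spin":0},
    {"xyz":[0,0,0],"spin":0},
    {"xyz":[0,0,0],"spin":0},
    {"xyz":[0,0,0],"spin":0},
    {"xyz":[0,0,0],"spin":0}
  ]
}}

```text
time: 41.25
tool_pos: [343.8, -429.6, 445.2]
tcp_rot: [3.142, -0.0, -0.596]
contact_force: [-0.4, 0.2, -2.9]
grip_width: 15.9
finger_force: 30.0
```

Run:
```python
from h import *
from scipy.optimize import minimize
o=bot.get_obs(); t=o['tool_pos']; yw=o['tcp_rot'][2]; print(t,yw,o['time'])
I=np.mean([bot.capture("side").astype(float) for _ in range(4)],0); np.save("pics/s11.npy",I)
I=I.mean(2); CAM=cam("side")
x=np.array([np.sin(yw),-np.cos(yw),0]); y=np.array([-x[1],x[0],0]); z=np.array([0,0,1.]); G=t+z*(102-66.5)
def D(l): return G-56*(np.sin(l)*y+np.cos(l)*z)
for l in(0,.3,.36): print(l,proj("side",D(l)+9*x),proj("side",D(l)+10*x+24*z),proj("side",D(l)+12*x+31*(-np.sin(.378-l)*y+np.cos(.378-l)*z)))
u,v=proj("side",D(.34)+9*x)[0].astype(int); print("cols from",u-16)
for k in range(v-24,v+4): print(k,' '.join('%3d'%q for q in I[k,u-16:u+20]))
```

```text
[ 343.84260659 -429.64275257  445.235736  ] -0.5962033409120249 41.25
0 [[340.97857294 208.80950226]] [[341.41162982 196.69303064]] [[334.2577735  194.55903008]]
0.3 [[330.82708919 207.16519428]] [[331.05936936 195.0040255 ]] [[329.55842009 191.93354331]]
0.36 [[328.8807184  206.53775425]] [[329.07454883 194.35606321]] [[328.73386728 191.27124365]]
cols from 313
182 171 170 168 167 165 166 166 171 173 177 112  59  68  67  99 105  98  97 104 105 106 102  99  99  93  91  95  95  95  90  92  98  95  98  96 122
183 170 171 170 168 169 171 172 157 149 141 121 122 125 126 127 132  98 103 101 105 102 101  98  94  95  97  95  96  92  88  93  96  94  97  93 121
184 169 171 172 172 174 144 129 118 118 118 120 121 126 124 127 130  98 102 107 105 100  98  96  95  95  93  95  90  88  89  96  95  94  95  89 119
185 166 170 176 178 153 117 116 118 119 118 118 123 121 125 132 136 119 108 107 103  98  98  95  98  98  96  94  93  93  94  97  93  96  90 116 112
186 169 174 149 117 113 114 117 117 116 120 121 123 125 131 108  57  34  75 107 100  95  97  95  96  96  94  93  94  97  96  94  94  94 121 118
[... 2708 characters left out ...]
 115 110 149 120 116 107  75  69  84 128 143 143 141 138 137 139 137 138 138 140 145 114 110 113 115 117 110
206 110 110 112 110 115 111 115 118 114 113 113 116 112 114 120  86  68 102 139 143 143 142 138 138 138 140 137 137 142 143 112 147 118 114 117 101
207 112 110 111 109 117 115 114 115 113 115 116 113 114 118 116 115 112 141 141 138 142 141 142 137 139 138 137 138 142 143 144 118 112 115 117 101
208 111 112 109 110 114 116 117 115 115 115 115 116 115 115 115 113 144 140 139 139 137 142 143 136 138 136 138 139 142 142 147 113 111 113 117  83
209 111 111 117 112 115 116 115 115 115 116 115 116 117 116 115 114 143 140 139 138 139 141 142 136 137 138 138 137 137 141 144 110 146 117 112  87
```

The mark at column 328.9 and the pointer at 329.4 now nearly coincide. About 0.03 rad of lean is still missing, which agrees with the rocking model. Back to the cooler for the rest.

Run:
```python
from h import *
plan([585,330,200],1.369,n=20)
```

```text
[-0.14, -0.48, 0.15] -0.98
[-0.09, -0.49, 0.15] -0.98
[-0.05, -0.5, 0.15] -0.98
[0.0, -0.5, 0.15] -0.98
[0.05, -0.5, 0.15] -0.98
[0.1, -0.49, 0.15] -0.98
[0.15, -0.48, 0.15] -0.98
[0.19, -0.46, 0.15] -0.98
[0.24, -0.44, 0.15] -0.98
[0.28, -0.41, 0.15] -0.98
[0.32, -0.38, 0.15] -0.98
[0.35, -0.35, 0.15] -0.98
[0.39, -0.31, 0.15] -0.98
[0.42, -0.27, 0.15] -0.98
[0.44, -0.23, 0.15] -0.98
[0.46, -0.19, 0.15] -0.98
[0.48, -0.14, 0.15] -0.98
[0.49, -0.09, 0.15] -0.98
[0.5, -0.05, 0.15] -0.98
[0.5, 0.0, 0.15] -0.98
```

Request:
{"op": "jog_arm", "data": {
  "targets": [
    {"xyz":[-0.14,-0.48,0.1],"spin":-0.98},
    {"xyz":[-0.09,-0.49,0.1],"spin":-0.98},
    {"xyz":[-0.05,-0.5,0.1],"spin":-0.98},
    {"xyz":[0,-0.5,0.1],"spin":-0.98},
    {"xyz":[0.05,-0.5,0.1],"spin":-0.98},
    {"xyz":[0.1,-0.49,0.1],"spin":-0.98},
    {"xyz":[0.15,-0.48,0.1],"spin":-0.98},
    {"xyz":[0.19,-0.46,0.1],"spin":-0.98},
    {"xyz":[0.24,-0.44,0.1],"spin":-0.98},
    {"xyz":[0.28,-0.41,0.1],"spin":-0.98}
  ]
}}

```text
time: 42.7
tool_pos: [465.4, -47.1, 365.1]
tcp_rot: [3.141, -0.0, 0.387]
contact_force: [0.5, -0.0, -3.3]
grip_width: 15.8
finger_force: 30.0
```

Request:
{"op": "jog_arm", "data": {
  "targets": [
    {"xyz":[0.32,-0.38,0.1],"spin":-0.98},
    {"xyz":[0.35,-0.35,0.1],"spin":-0.98},
    {"xyz":[0.39,-0.31,0.1],"spin":-0.98},
    {"xyz":[0.42,-0.27,0.1],"spin":-0.98},
    {"xyz":[0.44,-0.23,0.15],"spin":-0.98},
    {"xyz":[0.46,-0.19,0.15],"spin":-0.98},
    {"xyz":[0.48,-0.14,0.15],"spin":-0.98},
    {"xyz":[0.49,-0.09,0.15],"spin":-0.98},
    {"xyz":[0.5,-0.05,0.2],"spin":-0.98},
    {"xyz":[0.5,0,0.2],"spin":-0.98}
  ]
}}

```text
time: 43.95
tool_pos: [588.0, 332.3, 252.5]
tcp_rot: [-3.142, 0.0, 1.367]
contact_force: [0.2, 0.1, -2.1]
grip_width: 15.7
finger_force: 30.0
```

Run:
```python
from h import *
o=bot.get_obs();print(o['tool_pos'],o['tcp_rot'],o['time'])
plan([585.4,331,152],1.369,n=6)
```

```text
[587.98648809 332.34541938 252.48769089] [-3.14155651e+00  1.52455049e-04  1.36699019e+00] 43.95
[-0.0, -0.0, 0.21] -0.0
[-0.0, -0.0, 0.21] -0.0
[-0.0, -0.0, 0.21] -0.0
[-0.0, -0.0, 0.21] -0.0
[-0.0, -0.0, 0.21] -0.0
[-0.0, -0.0, 0.21] -0.0
```

Request:
{"op": "jog_arm", "data": {
  "targets": [
    {"xyz":[-0.01,-0.01,0.1],"spin":0},
    {"xyz":[-0.01,-0.01,0.2],"spin":0},
    {"xyz":[0,-0.01,0.3],"spin":0},
    {"xyz":[0,0,0.3],"spin":0},
    {"xyz":[0,0,0.2],"spin":0},
    {"xyz":[0,0,0.1],"spin":0},
    {"xyz":[0,0,0.04],"spin":0},
    {"xyz":[0,0,0.03],"spin":0},
    {"xyz":[0,0,0],"spin":0},
    {"xyz":[0,0,0],"spin":0}
  ]
}}

```text
time: 45.2
tool_pos: [585.2, 330.1, 152.1]
tcp_rot: [3.141, -0.0, 1.364]
contact_force: [-0.4, 0.3, -3.3]
grip_width: 16.1
finger_force: 30.0
```

```bash
python3 -c "
from h import *
theta()"
```

```text
t 45.4 N 0.46 F [-0.103 -0.381 -2.889  0.038 -0.095  0.026] a,b 79.0 127.2 theta 0.233 s -47.6 z 151.8
```

Request:
{"op": "jog_arm", "data": {
  "targets": [
    {"xyz":[0.01,0,0.03],"spin":0},
    {"xyz":[0.01,0,0.03],"spin":0},
    {"xyz":[0.01,0,0.02],"spin":0},
    {"xyz":[0.01,0,0.02],"spin":0},
    {"xyz":[0.01,0,0.015],"spin":0},
    {"xyz":[0.01,0,0.015],"spin":0},
    {"xyz":[0.005,0,0.01],"spin":0},
    {"xyz":[0.005,0,0.01],"spin":0},
    {"xyz":[0,0,0],"spin":0},
    {"xyz":[0,0,0],"spin":0}
  ]
}}

```text
time: 46.65
tool_pos: [586.3, 335.7, 139.8]
tcp_rot: [3.141, -0.001, 1.364]
contact_force: [0.6, 1.8, 3.1]
grip_width: 15.4
finger_force: 30.0
```

```bash
python3 -c "
from h import *
theta()"
```

```text
t 46.85 N 6.97 F [ 0.339  1.514  3.618 -0.03  -0.113 -0.029] a,b 84.9 121.2 theta 0.327 s -41.5 z 139.8
```

The friction was working against the lean there. I'll back off, touch again further up, and drag outwards while lowering.

Request:
{"op": "jog_arm", "data": {
  "targets": [
    {"xyz":[-0.04,0,-0.08],"spin":0},
    {"xyz":[-0.085,0,-0.05],"spin":0},
    {"xyz":[0,0,0.02],"spin":0},
    {"xyz":[0.005,0,0.03],"spin":0},
    {"xyz":[0.0275,0,0.0145],"spin":0},
    {"xyz":[0.0275,0,0.0145],"spin":0},
    {"xyz":[0.0275,0,0.0145],"spin":0},
    {"xyz":[0.0275,0,0.0145],"spin":0},
    {"xyz":[0.02,0,0.0145],"spin":0},
    {"xyz":[0,0,0],"spin":0}
  ]
}}

```text
time: 48.1
tool_pos: [586.4, 336.6, 140.2]
tcp_rot: [3.141, -0.0, 1.364]
contact_force: [0.9, 0.7, 2.6]
grip_width: 16.3
finger_force: 30.0
```

```bash
python3 -c "
from h import *
theta()"
```

```text
t 48.3 N 5.54 F [ 0.6    0.638  2.194 -0.132 -0.037 -0.013] a,b 85.7 120.3 theta 0.339 s -40.7 z 140.4
```

Request:
{"op": "jog_arm", "data": {
  "targets": [
    {"xyz":[0.005,0,0.005],"spin":0},
    {"xyz":[0.005,0,0.005],"spin":0},
    {"xyz":[0.005,0,0.005],"spin":0},
    {"xyz":[0.005,0,0.005],"spin":0},
    {"xyz":[0.005,0,0.005],"spin":0},
    {"xyz":[0.005,0,0.005],"spin":0},
    {"xyz":[0,0,0],"spin":0},
    {"xyz":[0,0,0],"spin":0},
    {"xyz":[0,0,0],"spin":0},
    {"xyz":[0,0,0],"spin":0}
  ]
}}

```text
time: 49.55
tool_pos: [586.8, 338.6, 137.8]
tcp_rot: [3.141, -0.0, 1.364]
contact_force: [0.9, 1.1, 3.3]
grip_width: 15.9
finger_force: 30.0
```

```bash
python3 -c "
from h import *
theta()"
```

```text
t 49.75 N 5.97 F [ 0.335  0.933  2.624 -0.145 -0.048  0.015] a,b 87.8 118.2 theta 0.372 s -38.9 z 137.8
```

Leaned to about 0.375 now. Lift, shift back over the ridge, and set down lightly.

Request:
{"op": "jog_arm", "data": {
  "targets": [
    {"xyz":[0,0,-0.1],"spin":0},
    {"xyz":[0,0,-0.2],"spin":0},
    {"xyz":[-0.1,0,-0.15],"spin":0},
    {"xyz":[-0.2,0,0],"spin":0},
    {"xyz":[-0.18,0,0],"spin":0},
    {"xyz":[-0.08,0,0.06],"spin":0},
    {"xyz":[0,0,0.06],"spin":0},
    {"xyz":[0,0,0.02],"spin":0},
    {"xyz":[0,0,0],"spin":0},
    {"xyz":[0,0,0],"spin":0}
  ]
}}

```text
time: 51.0
tool_pos: [577.6, 295.1, 162.6]
tcp_rot: [3.141, 0.0, 1.364]
contact_force: [-1.1, -0.8, -2.6]
grip_width: 15.6
finger_force: 30.0
```

```bash
python3 -c "
from h import *
theta()"
```

```text
t 51.2 N 0.29 F [-1.300e-01  1.600e-02 -3.056e+00  5.900e-02 -1.160e-01 -1.000e-03] a,b 43.2 138.1 theta 0.11 s -27.8 z 162.7
```

Request:
{"op": "jog_arm", "data": {
  "targets": [
    {"xyz":[0,0,0.01],"spin":0},
    {"xyz":[0,0,0.01],"spin":0},
    {"xyz":[0,0,0.01],"spin":0},
    {"xyz":[0,0,0.005],"spin":0},
    {"xyz":[0,0,0.005],"spin":0},
    {"xyz":[0,0,0],"spin":0},
    {"xyz":[0,0,0],"spin":0},
    {"xyz":[0,0,0],"spin":0},
    {"xyz":[0,0,0],"spin":0},
    {"xyz":[0,0,0],"spin":0}
  ]
}}

```text
time: 52.45
tool_pos: [577.6, 294.8, 159.4]
tcp_rot: [3.141, -0.0, 1.364]
contact_force: [-0.4, 0.5, 0.7]
grip_width: 15.9
finger_force: 30.0
```

```bash
cat > v.py <<'E'
from h import *
theta()
o=bot.get_obs(); t=o['tool_pos']; yw=o['tcp_rot'][2]
I=np.mean([bot.capture("side").astype(float) for _ in range(3)],0).astype(np.uint8); cv2.imwrite("pics/fin.png",I)
x=np.array([np.sin(yw),-np.cos(yw),0]); y=np.array([-x[1],x[0],0]); z=np.array([0,0,1.]); G=t+z*35.5
def pts(l):
    n=np.sin(l)*y+np.cos(l)*z; q=np.cos(l)*y-np.sin(l)*z; O=G-102*n
    B=lambda X,Y,Z:O+X*x+Y*q+Z*n
    L=[[B(-17,-42,0),B(-17,42,0),B(-17,42,10),B(-17,-42,10),B(-17,-42,0)],[B(17,-42,10),B(-17,-42,10)],
       [B(-9,36*np.sin(a),46+36*np.cos(a)) for a in np.linspace(0,6.3,40)],[B(-8,-15,82),B(-8,-15,100)],[B(-8,15,82),B(-8,15,100)]]
    return L
p=proj("side",G-50*z)[0].astype(int); u0,v0=p-[32,36]; S=8; P=[]
for l in (None,.32,.375,.43):
    a=cv2.resize(I[v0:v0+74,u0:u0+50 if 0 else u0+62],None,fx=S*.8,fy=S*.8,interpolation=cv2.INTER_CUBIC); a=a[:,:398]
    if l is not None:
        for L in pts(l): cv2.polylines(a,[np.int32((proj("side",np.array(L))+[2.2,-1.3]-[u0,v0]+.5)*S*.8)],False,(0,0,255),1)
    P.append(cv2.resize(a,(398,298)) if 0 else a)
h=[cv2.resize(a,None,fx=.63,fy=.63) for a in P]
cv2.imwrite("pics/c12.png",np.vstack([np.hstack(h[:2]),np.hstack(h[2:])])); print(cv2.imread("pics/c12.png").shape)
E
python3 v.py
```

```text
t 52.65 N 3.41 F [ 0.585  0.752  0.057  0.156 -0.153 -0.009] a,b 43.1 137.3 theta 0.141 s -23.3 z 159.5
(598, 500, 3)
```

View pics/c12.png

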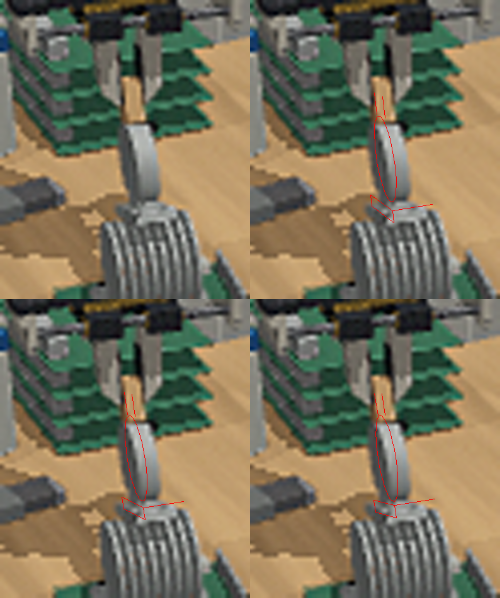

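The view is almost edge-on: the gauge's foot is on the ridge at (150,210) and it is still held, but the lean can't be read from here. The contact height came out 1.5 mm off, so I'll check the lean at the camera once more.

Request:
{"op": "jog_arm", "data": {
  "targets": [
    {"xyz":[0,0,-0.3],"spin":0},
    {"xyz":[0,0,-0.6],"spin":1},
    {"xyz":[-0.3,0,-0.5],"spin":1},
    {"xyz":[-0.45,0,-0.4],"spin":1},
    {"xyz":[-0.5,0,-0.3],"spin":1},
    {"xyz":[-0.55,0.05,-0.2],"spin":1},
    {"xyz":[-0.55,0.1,-0.2],"spin":1},
    {"xyz":[-0.55,0.15,-0.1],"spin":1},
    {"xyz":[-0.55,0.2,-0.1],"spin":1},
    {"xyz":[-0.55,0.25,0],"spin":1}
  ]
}}

```text
time: 54.05
tool_pos: [416.5, 6.3, 375.5]
tcp_rot: [3.141, 0.0, 0.461]
contact_force: [1.1, -0.4, -2.7]
grip_width: 15.9
finger_force: 30.0
```

Run:
```python
from h import *
print(bot.get_obs()['tool_pos']); plan([345,-380,440],-0.5,n=9)
```

```text
[416.45233221   6.3149739  375.51715334]
[-0.33, 0.44, -0.09] 1.07
[-0.28, 0.47, -0.09] 1.07
[-0.23, 0.5, -0.09] 1.07
[-0.17, 0.52, -0.09] 1.07
[-0.12, 0.53, -0.09] 1.07
[-0.06, 0.54, -0.09] 1.07
[-0.0, 0.55, -0.09] 1.07
[0.06, 0.54, -0.09] 1.07
[0.11, 0.53, -0.09] 1.07
```

Request:
{"op": "jog_arm", "data": {
  "targets": [
    {"xyz":[-0.33,0.44,-0.09],"spin":1},
    {"xyz":[-0.28,0.47,-0.09],"spin":1},
    {"xyz":[-0.23,0.5,-0.09],"spin":1},
    {"xyz":[-0.17,0.52,-0.09],"spin":1},
    {"xyz":[-0.12,0.53,-0.09],"spin":1},
    {"xyz":[-0.06,0.54,-0.09],"spin":1},
    {"xyz":[0,0.5,-0.09],"spin":1},
    {"xyz":[0.05,0.4,-0.09],"spin":1},
    {"xyz":[0.06,0.2,0],"spin":1},
    {"xyz":[0,0,0],"spin":0}
  ]
}}

```text
time: 55.3
tool_pos: [364.7, -340.5, 431.9]
tcp_rot: [-3.141, 0.002, -0.437]
contact_force: [-0.9, 0.9, -3.5]
grip_width: 15.7
finger_force: 30.0
```

Run:
```python
from h import *
for _ in range(12): bot.capture("side")
o=bot.get_obs(); t=o['tool_pos']; yw=o['tcp_rot'][2]; print(t,yw)
I=np.mean([bot.capture("side").astype(float) for _ in range(3)],0); np.save("pics/s13.npy",I)
I=I.mean(2)
x=np.array([np.sin(yw),-np.cos(yw),0]); y=np.array([-x[1],x[0],0]); z=np.array([0,0,1.]); G=t+z*(102-66.5)
def D(l): return G-56*(np.sin(l)*y+np.cos(l)*z)
for l in(.35,.38,.45): print(l,proj("side",D(l)+9*x),proj("side",D(l)+10*x+24*z),[proj("side",D(l)+X*x+31*(-np.sin(.378-l)*y+np.cos(.378-l)*z)) for X in(9,12.5,16)])
u,v=proj("side",D(.36)+9*x)[0].astype(int); print("cols from",u-10)
for k in range(v-24,v+2): print(k,' '.join('%3d'%q for q in I[k,u-10:u+14]))
plan([578,296,230],1.369,n=18); print(bot.get_obs()['time'])
```

```text
[ 365.21277971 -339.61008501  433.11651087] -0.4357327113664631
0.35 [[313.73097537 185.79250418]] [[313.72571563 174.46467056]] [array([[313.16808534, 170.75541994]]), array([[313.34334252, 171.72609345]]), array([[313.51993476, 172.70416124]])]
0.38 [[312.8604684  185.54973159]] [[312.83967113 174.21064471]] [array([[312.80455743, 170.4680533 ]]), array([[312.97852384, 171.43813043]]), array([[313.15381615, 172.41560108]])]
0.45 [[310.86612765 184.8937186 ]] [[310.80965395 173.52538533]] [array([[311.99625606, 169.7583713 ]]), array([[312.16736451, 170.72694642]]), array([[312.33977869, 171.70291276]])]
cols from 303
161 159 159 159 160 162 159 157 160 163 154  94  84 107 100 104  97  87  83  84  84  86  81  85  83
162 157 157 158 161 161 164 162 160 167 116  84  95 103 102  98  96  92  92  90  95  93  91  87  95
163 157 159 158 161 165 167 171 156 154 121  87 102 101 103 101  97  93  96  92  95  91  90  89  96
164 164 163 163 137 145 125 120 122 124 110  94 102 103 102  98  94  90  98  95  94  93  87  94  93
165 149 147 127 118 120 118 120 121 126  95 102 102 103  99  96  93  93  
[... 1882 characters left out ...]
 113 112 107 139 142 139 140 139 142 144 145
185 109 108 112 110 109 113 113 116  93  73  64  88 110 112 110 108 142 140 138 138 138 139 143 131
186 111 109 110 109 109 111 111 116 115 105 100 110 110 113 109 145 144 138 140 138 140 138 140 144
[-0.05, -0.46, 0.14] -1.0
[-0.01, -0.47, 0.14] -1.0
[0.04, -0.46, 0.14] -1.0
[0.09, -0.46, 0.14] -1.0
[0.13, -0.45, 0.14] -1.0
[0.18, -0.43, 0.14] -1.0
[0.22, -0.41, 0.14] -1.0
[0.26, -0.39, 0.14] -1.0
[0.3, -0.36, 0.14] -1.0
[0.33, -0.33, 0.14] -1.0
[0.36, -0.29, 0.14] -1.0
[0.39, -0.26, 0.14] -1.0
[0.41, -0.22, 0.14] -1.0
[0.43, -0.17, 0.14] -1.0
[0.45, -0.13, 0.14] -1.0
[0.46, -0.08, 0.14] -1.0
[0.46, -0.04, 0.14] -1.0
[0.47, 0.01, 0.14] -1.0
56.05
```

Pointer at column 312.5, mark at 313.05. After the parallax allowance they agree to about 0.02 rad, well inside the tab's width. Back to the cooler to set it down lightly.

Request:
{"op": "jog_arm", "data": {
  "targets": [
    {"xyz":[-0.05,-0.46,0.1],"spin":-1},
    {"xyz":[-0.01,-0.47,0.1],"spin":-1},
    {"xyz":[0.04,-0.46,0.1],"spin":-1},
    {"xyz":[0.09,-0.46,0.1],"spin":-1},
    {"xyz":[0.13,-0.45,0.1],"spin":-1},
    {"xyz":[0.18,-0.43,0.1],"spin":-1},
    {"xyz":[0.22,-0.41,0.1],"spin":-1},
    {"xyz":[0.26,-0.39,0.1],"spin":-1},
    {"xyz":[0.3,-0.36,0.1],"spin":-1},
    {"xyz":[0.33,-0.33,0.1],"spin":-1}
  ]
}}

```text
time: 57.3
tool_pos: [484.7, 15.2, 352.8]
tcp_rot: [3.141, -0.0, 0.567]
contact_force: [-0.2, 0.5, -3.4]
grip_width: 15.6
finger_force: 30.0
```

Request:
{"op": "jog_arm", "data": {
  "targets": [
    {"xyz":[0.36,-0.29,0.14],"spin":-1},
    {"xyz":[0.39,-0.26,0.14],"spin":-1},
    {"xyz":[0.41,-0.22,0.14],"spin":-1},
    {"xyz":[0.43,-0.17,0.14],"spin":-1},
    {"xyz":[0.45,-0.13,0.2],"spin":-1},
    {"xyz":[0.46,-0.08,0.2],"spin":-1},
    {"xyz":[0.46,-0.04,0.2],"spin":-1},
    {"xyz":[0.47,0.01,0.2],"spin":-1},
    {"xyz":[0,0,0.2],"spin":0},
    {"xyz":[0,0,0],"spin":0}
  ]
}}

```text
time: 58.55
tool_pos: [578.8, 296.4, 226.1]
tcp_rot: [-3.138, 0.002, 1.364]
contact_force: [-0.5, 0.1, -2.7]
grip_width: 15.6
finger_force: 30.0
```

Run:
```python
from h import *
o=bot.get_obs();print(o['tool_pos'],o['tcp_rot'],o['time'])
plan([577.8,294.8,164],1.369,n=5)
```

```text
[578.7726484  296.44359537 226.13764496] [-3.13811470e+00  2.44687356e-03  1.36434637e+00] 58.55
[-0.0, -0.0, 0.16] -0.01
[-0.0, -0.0, 0.16] -0.01
[-0.0, -0.0, 0.16] -0.01
[-0.0, -0.0, 0.16] -0.01
[-0.0, -0.0, 0.16] -0.01
```

Request:
{"op": "jog_arm", "data": {
  "targets": [
    {"xyz":[-0.02,-0.01,0.15],"spin":-0.05},
    {"xyz":[0,0,0.2],"spin":0},
    {"xyz":[0,0,0.2],"spin":0},
    {"xyz":[0,0,0.13],"spin":0},
    {"xyz":[0,0,0.06],"spin":0},
    {"xyz":[0,0,0.03],"spin":0},
    {"xyz":[0,0,0.015],"spin":0},
    {"xyz":[0,0,0.015],"spin":0},
    {"xyz":[0,0,0],"spin":0},
    {"xyz":[0,0,0],"spin":0}
  ]
}}

```text
time: 59.8
tool_pos: [578.6, 295.1, 164.4]
tcp_rot: [3.141, -0.0, 1.369]
contact_force: [0.1, -0.7, -3.4]
grip_width: 15.5
finger_force: 30.0
```

```bash
python3 -c "
from h import *
theta()"
```

```text
t 60.0 N 0.12 F [ 0.371 -0.309 -3.235  0.049 -0.099 -0.009] a,b 43.5 139.7 theta 0.058 s -35.2 z 164.3
```

Request:
{"op": "jog_arm", "data": {
  "targets": [
    {"xyz":[0,0,0.015],"spin":0},
    {"xyz":[0,0,0.01],"spin":0},
    {"xyz":[0,0,0.01],"spin":0},
    {"xyz":[0,0,0.008],"spin":0},
    {"xyz":[0,0,0],"spin":0},
    {"xyz":[0,0,0],"spin":0},
    {"xyz":[0,0,0],"spin":0},
    {"xyz":[0,0,0],"spin":0},
    {"xyz":[0,0,0],"spin":0},
    {"xyz":[0,0,0],"spin":0}
  ]
}}

```text
time: 61.25
tool_pos: [578.6, 295.0, 160.8]
tcp_rot: [3.142, 0.0, 1.369]
contact_force: [-0.2, 0.2, -2.3]
grip_width: 15.6
finger_force: 30.0
```

```bash
python3 -c "
from h import *
theta()"
```

```text
t 61.45 N 1.38 F [-0.244 -0.041 -1.969  0.043 -0.063  0.012] a,b 43.5 136.6 theta 0.172 s -19.5 z 160.8
```

Request:
{"op": "jog_arm", "data": {
  "targets": [
    {"xyz":[0,0,0.005],"spin":0},
    {"xyz":[0,0,0.004],"spin":0},
    {"xyz":[0,0,0],"spin":0},
    {"xyz":[0,0,0],"spin":0},
    {"xyz":[0,0,0],"spin":0},
    {"xyz":[0,0,0],"spin":0},
    {"xyz":[0,0,0],"spin":0},
    {"xyz":[0,0,0],"spin":0},
    {"xyz":[0,0,0],"spin":0},
    {"xyz":[0,0,0],"spin":0}
  ]
}}

```text
time: 62.7
tool_pos: [578.6, 295.0, 160.1]
tcp_rot: [3.141, 0.0, 1.369]
contact_force: [-0.1, 0.1, -1.2]
grip_width: 16.0
finger_force: 30.0
```

```bash
python3 -c "
from h import *
theta(); print(bot.close_job())"
```

```text
t 62.9 N 2.3 F [ 0.125  0.412 -1.046  0.076 -0.092  0.009] a,b 43.4 136.8 theta 0.161 s -20.9 z 160.1
the job is handed in; nothing more can be done
None
```

I handed the job in at 62.9 s: the lid is on clear bench and the gauge is still held on the cooler, bearing at about 2.3 N, with the pointer about 0.02 rad off the mark when last read just before set-down; the highest push on the cooler, while leaning the gauge, was about 7 N (it bottoms at about 9 N).

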